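Slide a phone display off the bench edge and set it on the separator bed

ROBOT

A 6-joint arm with a two-finger parallel gripper is mounted at the origin on the work surface. World frame = base frame: x ahead of the robot, y to its left, z up, the work surface at z = 0. Lengths are in m, angles in rad, forces in N, time in s.
With the tool pointing down it reaches from about 0.4 to 0.825 m from the base axis. Payload 7 kg.
Tool frame: the origin (TCP) lies midway between the tips of the shut fingers; the grasp point (between the pads) lies 19 mm behind it; y points along the fingers, z is the direction in which the jaws open and shut, and the axes are right-handed (so a half turn about y gives the same grasp; the last joint's range is limited). The gripper opens to 88 mm and grips with 3 to 60 N. Pads are 19 mm wide; open, the fingers measure 130 mm over their backs; the gripper's body (78 mm by 193 mm) begins 47 mm behind the grasp point.
Start: joints at [-0.888, 0.359, 0.012, 0, -1.224, -0.288], TCP at [0.26, -0.623, 0.227] pointing down, gripper open.
Joint ranges: [-3.07, 3.07], [-1.43, 2.12], [-1.02, 1.25], [-3.03, 1.67], [-3.05, -0], [-3.03, 3.03]. Speed limits (rad/s): [2.39, 2.39, 3.01, 3.14, 3.14, 3.14].

INTERFACE

Orientations are given as [roll, pitch, yaw] about the fixed x, y, z axes, in that order (R = Rz(yaw) Ry(pitch) Rx(roll)).
In Python, from station import readout, eyes, job, nets gives the robot as it stands.
- The arm moves only by the tool play_rows, never from a script. Its argument "increments" is a list of rows, each an object with "linear": the shift along the tool's x, y, z in m, a list of three; "rotation": the turn, a rotation vector about the tool's x, y, z in degrees, a list of three; "claw": the closure, from 0 (fully open) to 1 (shut). A call has 1 to 5 rows; each row is the pose to reach, as a shift and turn from the pose measured when the call began, along the tool's axes at that moment; what a row does not reach only later rows make up. A row lasts 1/8 s, in which the tool goes at most 62.5 mm and 10.7 degrees, less where a joint would pass 70% of its speed; a pose out of reach is approached as far as the arm can. A call with a gripper value outside its range is refused whole. The fingers move at their own pace and stop on an object; "newtons" is the grip in N (left out, the last holds). Time passes only in rows, so rows that repeat a pose let the fingers close. It gives the time, the measured TCP pose, the force and the opening at its end, in the units of the state.
- readout.get_state(): the state, without advancing time (a new reading comes with each control period).
- eyes.grab_frame(name): name is "side" or "top"; returns (picture, depth): 400x640x3 uint8, blue, green, red; 400x640 float32, m along the optical axis (not along the pixel's ray), 0 where there is no reading.
- eyes.camera_model(name): a dict with "intrinsics" (3x3 intrinsics, pixels), "R" (3x3) and "t" (3): a world point X has camera coordinates R X + t. Camera axes: x right, y down, z forward; pixel columns grow to the right and rows downward; lengths in m; the calibration is good to about 2 mm. A picture is of the moment at which its call begins. camera_model takes no time and is no camera call.
- job.job_done(): hands the job in, once; it reports no verdict.
Trained networks look in the newest picture that a camera, given by its name, has taken for a name from the list of things; names that differ only in an ending like _2 or _b are one class to them, and where a whole thing is asked for, a point or a joint stands for the part that bears it (a point fixed in the world has none). Each returns a list of dicts, best first, with "score" (0 to 1); they miss things now and then, are a little off and sometimes report something else, mostly with a low value. They report only what shows in the picture. A call takes as long as a camera call.
- nets.regions_of(label, camera): "region" (400x640 bool, what is visible of it) and "rect" ([left, top, right, bottom] in pixels, round what is visible of it).
The state is a dict: "t": time; "q": joint angles; "qd": joint speeds; "joint_efforts": joint torques, N m; "eef_pos": TCP position; "ee_rot": TCP orientation; "force": force on the tool from outside, world axes, zero at the start; "moment": the same for the moment, N m; "width": finger opening in m.
Only numpy, scipy, OpenCV 4.12 (cv2) and the standard library are available. Lean on these libraries where they do the work, as an engineer would, in place of code of your own. Each camera call takes 0.05 s, during which the arm holds its last target.

TASK

Slide the loose black phone display along the table until one end sticks well out over the table's far edge (about a third of its length), then pinch it there and lift it. Lay it, face up, on the bed of the screen separator without dropping it, and slide it along the bed until its end rests square against the steel stop bar. Let go, and leave everything else on the table as it is.

Things in the scene. Friction and masses are not known exactly. Their poses are not given: they have to be found in the camera images.
- screen_mid (a point): centre (half-way up) of the loose display: a flat rectangular slab, black glass face up over a steel back, 128 mm long (its x axis), 62 mm wide (its y axis), 3.5 mm thick, about 55 g, lying flat on the table. Its two long sides can be gripped, 62 mm apart, where it sticks out over an edge; it tips over once its centre is past the edge
- screen_end_a (a point): middle of the display's short end at its +x (at the start the end towards the far table edge), half-way up
- screen_end_b (a point): middle of the display's other short end, at its -x, half-way up
- table_edge (a point): a point on the table's straight far edge (the side away from the robot), on the top surface at z = 0. The edge runs along the world y axis, sharp, free of rim; the table top is 35 mm thick and beyond it is nothing but the drop to the floor.
- bed_edge (a point): middle of the front edge of the bed of the screen separator, on the bed's flat top, 68 mm above the table. The separator is a fixed white box, 160 x 210 mm, to the left. x: level, from this edge towards the stop bar; y along the edge; z up. The aluminium bed reaches 100 mm to each side and ends sharply here; below it only the case front, 5 mm set back, with a black control panel
- bed_stop (a point): middle of the foot of the stop bar's front face, on the bed's top; axes as bed_edge, 122 mm from it along x. Steel bar, fixed, 160 mm long along y (80 mm to each side), 8 mm high, 12 mm thick, with two round clamp screws 62 mm to each side, tops 15 mm above the bed. A display lying against the bar still sticks out 6 mm over the bed's front edge
- phone_a: whole black keypad phone, 108 x 46 x 13 mm, origin in the middle of its underside; a bystander
- phone_b: whole grey keypad phone, 108 x 46 x 13 mm, origin in the middle of its underside; a bystander
- charger: black plug-in charger with two brass prongs, 62 x 42 x 30 mm, origin in the middle of its underside; a bystander
- bit_stand: yellow round stand full of small bits, 72 mm across, 78 mm tall, origin in the middle of its underside; a bystander
- driver: small yellow screwdriver lying down, about 142 mm long and 16 mm thick, origin near its middle, along its x; a bystander
- housing: empty white phone housing, an open shell 104 x 48 x 9 mm, origin in the middle of its underside; a bystander
- screw_jar: little clear jar with a white lid, 45 mm across, 35 mm tall, origin in the middle of its underside; a bystander
- screen: the same display, given at the middle of its underside, same axes as screen_mid. It slides with ordinary friction when pushed level at an end or dragged by light pressure on its top

How it is judged:
By the outcome, as a careful person would: the job done as asked, in the order asked, and still so for the second after the job is handed in, with the robot touching nothing.
It also fails if it takes over 67 s, if anything falls off the work surface, if the arm or the gripper's body presses on something with over 40 N, if the wrist force passes 120 N, or if a joint passes its speed limit or range.

## Working session

There is one attempt and no reset: what is moved stays moved. The work goes in short steps, Python scripts to look and compute and a tool call to move; the robot and the scene stay as the last step left them, time stands still between calls to the robot, and variables do not carry over. Pictures are saved under pics/ and viewed, and the job is handed in when it is done.

Besides the shell and the picture viewer there is one more tool, called by a JSON object that holds its "method" and its "body". play_rows: Moves the arm, as the interface text tells. Its arguments: {"type":"object","properties":{"increments":{"type":"array","items":{"type":"object","properties":{"linear":{"type":"array","items":{"type":"number"}},"rotation":{"type":"array","items":{"type":"number"}},"claw":{"type":"number"}}}},"newtons":{"type":"number"}},"required":["increments"]}

```bash
ls; mkdir -p pics
python3 - <<'E'
from station import readout, eyes
import cv2,numpy as np
for n in ("side","top"):
    p,d=eyes.grab_frame(n); cv2.imwrite(f"pics/a_{n}.png",p); np.savez(f"a_{n}.npz",p=p,d=d)
    m=eyes.camera_model(n); print(n,m)
print(readout.get_state())
E
```

```text
pics
side {'intrinsics': array([[469.5418556 ,   0.        , 315.42952482],
       [  0.        , 469.5418556 , 192.32155106],
       [  0.        ,   0.        ,   1.        ]]), 'R': array([[-0.82935899, -0.55864274,  0.00905262],
       [-0.35717392,  0.51766052, -0.77746664],
       [ 0.42963991, -0.64803231, -0.62885902]]), 't': array([0.3841812 , 0.29577567, 0.93794024])}
top {'intrinsics': array([[382.29668152,   0.        , 316.95762949],
       [  0.        , 382.29668152, 200.39719225],
       [  0.        ,   0.        ,   1.        ]]), 'R': array([[ 1.46083675e-02, -9.99893290e-01,  6.58948216e-05],
       [-9.89359493e-01, -1.44640101e-02, -1.44770802e-01],
       [ 1.44756307e-01,  2.04967141e-03, -9.89465214e-01]]), 't': array([-0.08486563,  0.50221236,  1.06541822])}
{'t': 0.1, 'q': array([-8.87843140e-01,  3.59304029e-01,  1.11513664e-02, -3.17136694e-04,
       -1.22410680e+00, -2.88097572e-01]), 'qd': array([ 0.00012293, -0.00163105,  0.00271869,  0.00166886, -0.00065979,
       -0.00229729]), 'joint_efforts': array([-3.98854652e-03, -5.84161949e+01,  2.93752795e+01,  7.01553270e+00,
        1.02047183e-02, -6.96384245e-05]), 'eef_pos': array([ 0.25946016, -0.62266208,  0.22572248]), 'ee_rot': array([-1.56930878e+00,  1.29898580e-04,  3.94747735e-01]), 'force': array([-0.35070046, -0.18344424, -0.11844173]), 'moment': array([ 0.00554059, -0.06546981,  0.0332513 ]), 'width': 0.0875446162197687}
```

View pics/a_side.png

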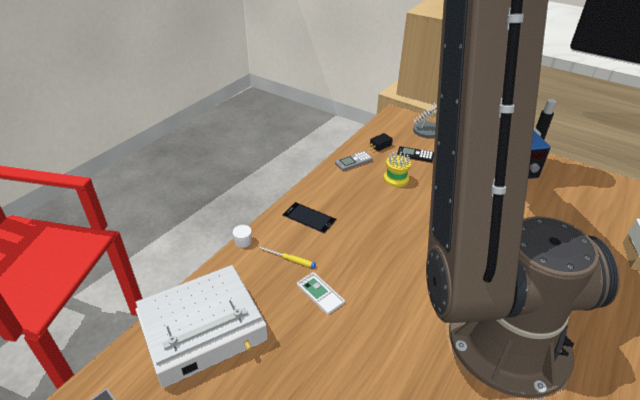

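View pics/a_top.png

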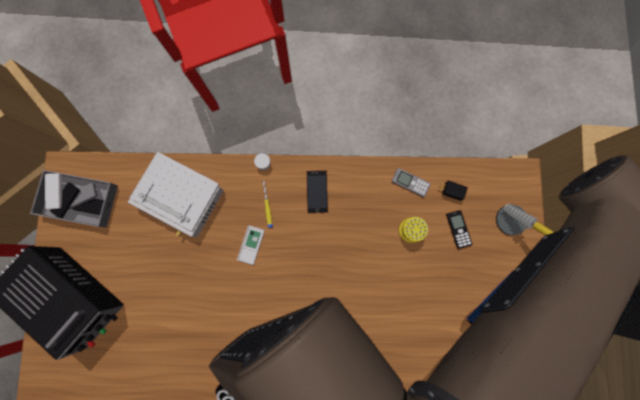

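The top view shows the display at (317,192), the table's far edge along row ~155 and the separator at (175,195), with its stop bar on the robot side. I'll measure these next.

```bash
cat > h.py <<'E'
import numpy as np,cv2
from station import readout,eyes,nets
from scipy.spatial.transform import Rotation as Rot
def proj(n,X):
    m=eyes.camera_model(n);c=np.atleast_2d(X)@m["R"].T+m["t"];u=c@m["intrinsics"].T;return u[:,:2]/u[:,2:]
def ray(n,uv,z):
    m=eyes.camera_model(n);uv=np.atleast_2d(uv).astype(float)
    d=np.c_[uv,np.ones(len(uv))]@np.linalg.inv(m["intrinsics"]).T@m["R"]; o=-m["R"].T@m["t"]
    s=(z-o[2])/d[:,2]; return o+d*s[:,None]
def cloud(n,d):
    m=eyes.camera_model(n);v,u=np.mgrid[:400,:640]
    P=np.stack([u,v,np.ones_like(u)],-1)@np.linalg.inv(m["intrinsics"]).T*d[...,None]
    return (P-m["t"])@m["R"]
def rectpose(mask,n,z):
    c,_=cv2.findContours(mask.astype(np.uint8),cv2.RETR_EXTERNAL,cv2.CHAIN_APPROX_NONE)
    c=max(c,key=cv2.contourArea)[:,0,:]; P=ray(n,c,z)[:,:2]
    (cx,cy),(w,h),a=cv2.minAreaRect((P*1000).astype(np.float32)); return cx,cy,w,h,a
def crop(p,x0,y0,x1,y1,f,name):
    cv2.imwrite(name,cv2.resize(p[y0:y1,x0:x1],None,fx=f,fy=f,interpolation=cv2.INTER_CUBIC))
E
python3 - <<'E'
from h import *
for n in ("side","top"):
    p,d=eyes.grab_frame(n);P=cloud(n,d);np.savez(f"b_{n}.npz",p=p,d=d)
    for l in ["screen","bed_edge","phone_a","phone_b","housing","driver","screw_jar","charger","bit_stand"]:
        r=nets.regions_of(l,n)[:3]
        for k in r:
            q=P[k["region"]];print(n,l,round(k["score"],2),np.round(k["rect"]),np.round(np.median(q,0),3),np.round(q.min(0),3),np.round(q.max(0),3))
            if l=="screen": print("  rect",np.round(rectpose(k["region"],n,.0035),1))
    # table edge
    if n=="top":
        for u in range(60,540,40):
            col=P[:,u]; ok=np.abs(col[:,2])<.012; ok&=(d[:,u]>0); print(u,np.round(col[ok][0],4),end=";")
        crop(p,110,130,350,260,3.3,"pics/b_top.png")
    else: crop(p,120,180,360,390,3.3,"pics/b_side.png")
E
```

```text
side screen 0.59 [283. 201. 334. 236.] [ 0.533 -0.074  0.004] [ 0.021 -0.114 -0.003] [0.599 0.669 0.816]
  rect [534.1 -74.7 127.1  67.6   4.3]
side bed_edge 0.9 [136. 263. 266. 391.] [0.49  0.345 0.068] [ 0.021  0.103 -0.689] [1.225 0.669 0.816]
side phone_a 0.57 [334. 149. 373. 168.] [ 0.562 -0.348  0.012] [ 0.021 -0.406 -0.003] [0.613 0.669 0.816]
side phone_a 0.31 [280. 199. 337. 232.] [ 0.532 -0.074  0.004] [ 0.021 -0.113 -0.002] [0.599 0.669 0.816]
side phone_b 0.57 [334. 149. 373. 168.] [ 0.562 -0.348  0.012] [ 0.021 -0.406 -0.003] [0.613 0.669 0.816]
side phone_b 0.31 [280. 199. 337. 232.] [ 0.532 -0.074  0.004] [ 0.021 -0.113 -0.002] [0.599 0.669 0.816]
side housing 0.6 [298. 273. 347. 315.] [0.373 0.115 0.004] [ 0.021  0.077 -0.002] [0.436 0.669 0.816]
side driver 0.78 [279. 255. 314. 268.] [0.463 0.07  0.012] [ 0.021  0.047 -0.002] [0.51  0.669 0.816]
side screw_jar 0.86 [233. 226. 252. 249.] [0.612 0.095 0.033] [ 0.021 -0.521 -0.755] [1.267 0.669 0.816]
side screw_jar 0.45 [280. 201. 333. 234.] [ 0.534 -0.072  0.004] [ 0.021 -0.114 -0.003] [0.604 0.669 0.816]
side charger
[... 1554 characters left out ...]
screw_jar 0.75 [259. 155. 272. 168.] [0.616 0.086 0.034] [0.597 0.066 0.007] [0.636 0.106 0.039]
top screw_jar 0.56 [392. 169. 430. 192.] [ 0.565 -0.355  0.013] [ 0.344 -0.41  -0.001] [ 0.606 -0.08   1.127]
top charger 0.8 [442. 183. 466. 201.] [ 0.54  -0.474  0.029] [ 0.344 -0.509 -0.003] [ 0.574 -0.08   1.127]
60 [ 0.6431  0.7053 -0.0016];100 [6.475e-01 5.829e-01 4.000e-04];140 [ 0.6466  0.4622 -0.0013];180 [ 0.6483  0.3406 -0.0012];220 [ 0.647   0.219  -0.0012];260 [0.6002 0.0946 0.0073];300 [ 6.47e-01 -2.40e-02  1.00e-04];340 [ 0.6463 -0.1454 -0.002 ];380 [ 6.476e-01 -2.665e-01 -2.000e-04];420 [ 0.6473 -0.3888 -0.0042];460 [ 6.480e-01 -5.089e-01 -2.000e-04];500 [ 0.6463 -0.6292  0.0012];
```

View pics/b_top.png

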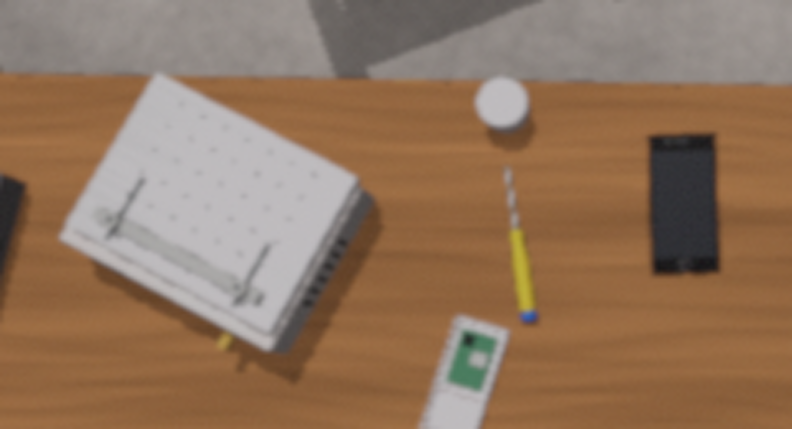

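View pics/b_side.png

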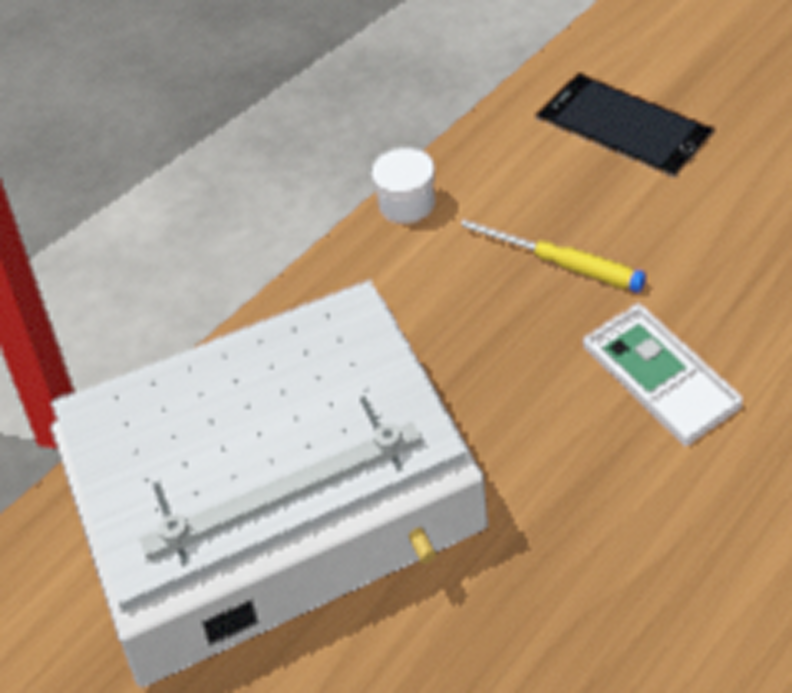

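Run:
```python
from h import *
for n in ("side","top"):
    f=np.load(f"b_{n}.npz");p=f["p"];d=f["d"];P=cloud(n,d)
    m=(P[...,2]>.060)&(P[...,2]<.079)&(P[...,1]>.17)&(P[...,1]<.5)&(P[...,0]>.35)&(P[...,0]<.7)&(d>0)
    Q=P[m];print(n,m.sum(),"z",np.round(np.median(Q[:,2]),4),Q[:,2].std())
    m=cv2.morphologyEx(m.astype(np.uint8),cv2.MORPH_OPEN,np.ones((3,3)))
    c,_=cv2.findContours(m,cv2.RETR_EXTERNAL,cv2.CHAIN_APPROX_NONE);c=max(c,key=cv2.contourArea)[:,0]
    W=ray(n,c,.068)[:,:2]; r=cv2.minAreaRect((W*1000).astype(np.float32));print(r);print(np.round(cv2.boxPoints(r),1))
    # bar
    h=P[...,2]; b=m.astype(bool)&(h>.0725);print("bar pts",b.sum(),np.round(np.median(P[b],0),4) if b.sum() else "")
    s=m.astype(np.uint8)*120; s[b]=255
    x0,y0=c.min(0)-8;x1,y1=c.max(0)+8
    crop(np.hstack([p[y0:y1,x0:x1],cv2.merge([s]*3)[y0:y1,x0:x1]]),0,0,9999,9999,2.7,f"pics/c_{n}.png");print(x0,y0,x1,y1)
```

```text
side 6899 z 0.0683 0.0027148852255455616
((517.7072143554688, 327.2178649902344), (200.99490356445312, 156.78187561035156), 63.23345184326172)
[[402.5 272.8]
 [542.4 202.2]
 [633.  381.6]
 [493.  452.3]]
bar pts 495 [0.4745 0.3537 0.0759]
129 258 268 372
top 3776 z 0.0678 0.0028388945733094015
((519.447265625, 324.8747253417969), (203.49234008789062, 151.4231719970703), 63.27870559692383)
[[406.1 268. ]
 [541.3 200. ]
 [632.8 381.7]
 [497.6 449.8]]
bar pts 229 [0.4756 0.3454 0.0755]
122 145 225 237
```

Run:
```python
from h import *
for n,(x0,y0,x1,y1) in dict(side=(130,260,275,395),top=(120,145,230,245)).items():
    p=np.load(f"b_{n}.npz")["p"];crop(p,x0,y0,x1,y1,5.4 if n=="side" else 6,f"pics/d_{n}.png")
```

```text
(no output)
```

View pics/d_side.png

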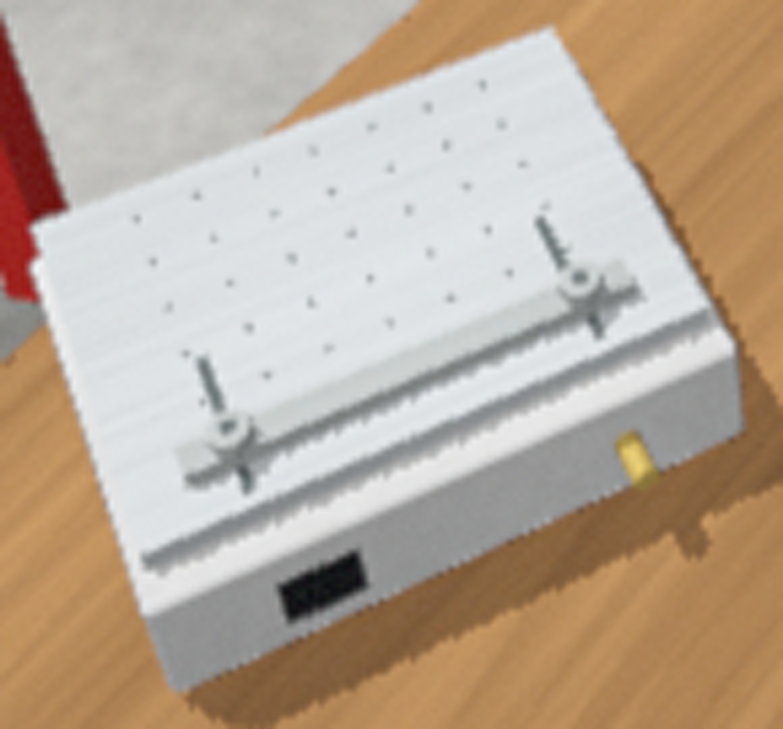

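View pics/d_top.png

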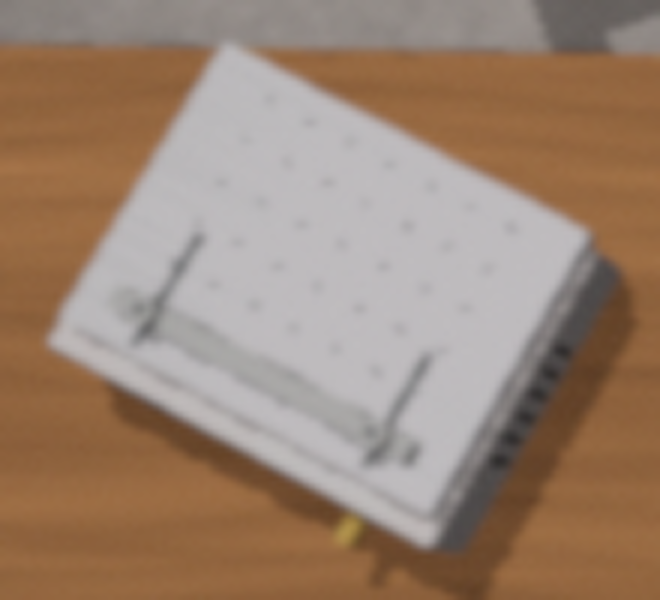

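Run:
```python
from h import *
S=lambda a:np.array(a)/5.4+[130,260]-.4
T=lambda a:np.array(a)/6+[120,145]-.4
A=ray("side",S([[555,25],[35,225]]),.068);B=ray("top",T([[592,233],[228,45]]),.068)
for X in(A,B):
    v=X[0]-X[1];print(np.round(X*1000,1),"mid",np.round(X.mean(0)*1000,1),"len",np.linalg.norm(v)*1000,"edge dir deg",np.degrees(np.arctan2(v[1],v[0])))
# bar top ends front edge z=.076
A=ray("side",S([[628,262],[178,455]]),.076);B=ray("top",T([[420,440],[125,285]]),.076)
for X in(A,B):
    v=X[0]-X[1];print(np.round(X*1000,1),"mid",np.round(X.mean(0)*1000,1),"len",np.linalg.norm(v)*1000,"edge dir deg",np.degrees(np.arctan2(v[1],v[0])))
# subpixel edge: fit far edge of bed by gradient sampling along normal
for n in("side","top"):
    g=cv2.GaussianBlur(cv2.cvtColor(np.load(f"b_{n}.npz")["p"],cv2.COLOR_BGR2GRAY).astype(np.float32),(0,0),.7)
    sat=np.load(f"b_{n}.npz")["p"].astype(np.float32); 
    e0=np.array([.631,.379]);e1=np.array([.541,.203]);dirv=(e1-e0)/np.linalg.norm(e1-e0);nr=np.array([-dirv[1],dirv[0]]);nr*=np.sign(nr[0])
    pts=[]
    for s in np.linspace(.01,.185,60):
        t=np.arange(-.012,.0121,.0005);L=e0+dirv*s+nr*t[:,None];uv=proj(n,np.c_[L,np.full(len(L),.068)]).astype(np.float32)
        v=cv2.remap(g,uv[None,:,0],uv[None,:,1],cv2.INTER_LINEAR)[0];gr=np.abs(np.gradient(v));k=gr.argmax();pts.append((L[k]))
    l=cv2.fitLine(np.array(pts,np.float32)*1000,cv2.DIST_HUBER,0,.1,.01).ravel();print(n,"edge dir",np.degrees(np.arctan2(l[1],l[0])),"pt",l[2:])
```

```text
[[542.1 200.1  68. ]
 [632.3 379.7  68. ]] mid [587.2 289.9  68. ] len 200.93825529736458 edge dir deg -116.66732853648323
[[543.  201.2  68. ]
 [631.3 378.9  68. ]] mid [587.2 290.   68. ] len 198.45688721562144 edge dir deg -116.42376072098233
[[439.5 275.1  76. ]
 [511.4 418.5  76. ]] mid [475.5 346.8  76. ] len 160.33762547706067 edge dir deg -116.61999848968198
[[443.6 273.1  76. ]
 [513.8 414.7  76. ]] mid [478.7 343.9  76. ] len 158.00798632423647 edge dir deg -116.38410925358657
side edge dir 63.16216 pt [589.3465  293.60056]
top edge dir 63.196617 pt [588.86194 290.68832]
```

```bash
cat >> h.py <<'E'
def display(n,p,z,guess,r=.11):
    """min-area rect of dark pixels near guess (x,y)"""
    g=p.max(2); m=(g<75).astype(np.uint8)
    v,u=np.mgrid[:400,:640];uv=np.c_[u.ravel(),v.ravel()];W=ray(n,uv,z)[:,:2].reshape(400,640,2)
    m[np.linalg.norm(W-np.array(guess),axis=-1)>r]=0
    m=cv2.morphologyEx(m,cv2.MORPH_CLOSE,np.ones((3,3)))
    c,_=cv2.findContours(m,cv2.RETR_EXTERNAL,cv2.CHAIN_APPROX_NONE);c=max(c,key=cv2.contourArea)
    P=ray(n,c[:,0],z)[:,:2]*1000
    M=cv2.moments(P.astype(np.float32)); 
    yaw=.5*np.degrees(np.arctan2(2*M["mu11"],M["mu20"]-M["mu02"]))
    (a,b,)=(M["m10"]/M["m00"],M["m01"]/M["m00"])
    R=Rot.from_euler("z",-yaw,degrees=True).as_matrix()[:2,:2];Q=(P-[a,b])@R.T
    return np.round([a,b,yaw,*np.ptp(Q,axis=0)],1), np.round(cv2.minAreaRect(P.astype(np.float32))[2],1), np.round((Q.min(0),Q.max(0)),1)
E
python3 - <<'E'
from h import *
for n in("side","top"): print(n,display(n,np.load(f"b_{n}.npz")["p"],.0035,(.535,-.074)))
E
```

```text
side (array([534.5, -75.4,   2.5, 126.2,  60.7]), np.float64(2.7), array([[-63.3, -30.4],
       [ 62.9,  30.4]]))
top (array([535.6, -76. ,   3.1, 125.4,  58.8]), np.float64(2.7), array([[-62.8, -29.6],
       [ 62.7,  29.2]]))
```

```bash
cat >> h.py <<'E'
def inc(*targets):
    """targets (x,y,z,yawdeg) in mm world -> increments rel. to current pose"""
    s=readout.get_state();R=Rot.from_euler("xyz",s["ee_rot"])
    for x,y,z,w in targets:
        l=R.inv().apply(np.array([x,y,z])/1000-s["eef_pos"]);r=(R.inv()*Rot.from_euler("xyz",[-90,0,w],degrees=True)).as_rotvec(degrees=True)
        print("lin",np.round(l,4),"rot",np.round(r,2))
    print("t",s["t"],"pos",np.round(s["eef_pos"]*1000,1),"rpy",np.round(np.degrees(s["ee_rot"]),2),"F",np.round(s["force"],2),"w",round(s["width"]*1000,1))
E
python3 -c "
from h import *
inc((435,-77,200,0),(435,-77,40,0))"
```

```text
lin [0.3719 0.0266 0.4366] rot [ 0.   22.62  0.  ]
lin [0.3719 0.1866 0.4366] rot [ 0.   22.62  0.  ]
t 1.1 pos [ 259.6 -623.1  226.6] rpy [-90.    -0.    22.62] F [-0.18  0.79  0.16] w 87.6
```

{"method": "play_rows", "body": {"increments": [{"linear":[0.037,0.003,0.044],"rotation":[0,3,0],"claw":0.77},{"linear":[0.075,0.005,0.087],"rotation":[0,6,0],"claw":0.77},{"linear":[0.112,0.008,0.131],"rotation":[0,9,0],"claw":0.77},{"linear":[0.149,0.011,0.175],"rotation":[0,12,0],"claw":0.77},{"linear":[0.186,0.013,0.218],"rotation":[0,15,0],"claw":0.77}]}}

```text
t: 1.72
eef_pos: [0.3477, -0.3487, 0.2137]
ee_rot: [-1.571, -0.001, 0.131]
force: [1.3, 0.9, 0.9]
width: 0.0429
```

```bash
python3 -c "
from h import *
inc((435,-77,200,0),(435,-77,40,0))"
```

```text
lin [0.122  0.0137 0.2579] rot [0.02 7.51 0.04]
lin [0.1219 0.1737 0.258 ] rot [0.02 7.51 0.04]
t 1.725 pos [ 347.7 -348.7  213.7] rpy [-9.002e+01 -3.000e-02  7.510e+00] F [1.28 0.93 0.85] w 42.9
```

{"method": "play_rows", "body": {"increments": [{"linear":[0.03,0.003,0.055],"rotation":[0,2,0],"claw":0.77},{"linear":[0.06,0.006,0.115],"rotation":[0,4,0],"claw":0.77},{"linear":[0.09,0.01,0.175],"rotation":[0,6,0],"claw":0.77},{"linear":[0.122,0.05,0.225],"rotation":[0,7.5,0],"claw":0.77},{"linear":[0.122,0.1,0.258],"rotation":[0,7.5,0],"claw":0.77}]}}

```text
t: 2.35
eef_pos: [0.4373, -0.083, 0.1251]
ee_rot: [-1.57, -0.006, 0.002]
force: [0.2, 1.0, -0.5]
width: 0.0203
```

```bash
python3 -c "
from h import *
inc((435,-77,20,0),(435,-77,3,0),(435,-77,1.5,0))"
```

```text
lin [-0.0029  0.1051  0.006 ] rot [-0.03  0.1   0.35]
lin [-0.003   0.1221  0.006 ] rot [-0.03  0.1   0.35]
lin [-0.0031  0.1236  0.006 ] rot [-0.03  0.1   0.35]
t 2.35 pos [437.3 -83.  125.1] rpy [-89.97  -0.35   0.1 ] F [ 0.22  1.01 -0.47] w 20.3
```

{"method": "play_rows", "body": {"increments": [{"linear":[-0.003,0.04,0.006],"rotation":[0,0.1,0.35]},{"linear":[-0.003,0.08,0.006],"rotation":[0,0.1,0.35]},{"linear":[-0.003,0.105,0.006],"rotation":[0,0.1,0.35]},{"linear":[-0.003,0.118,0.006],"rotation":[0,0.1,0.35]},{"linear":[-0.003,0.118,0.006],"rotation":[0,0.1,0.35]}]}}

```text
invalid input at $.increments[0]: expected keys linear, rotation, claw
```

Run:
```python
from h import *
inc((435,-77,1.5,0))
p,d=eyes.grab_frame("side");crop(p,250,150,450,290,4,"pics/e.png")
```

```text
lin [-0.0031  0.1236  0.006 ] rot [-0.03  0.1   0.35]
t 2.35 pos [437.3 -83.  125.1] rpy [-89.97  -0.35   0.1 ] F [ 0.22  1.01 -0.47] w 20.3
```

View pics/e.png

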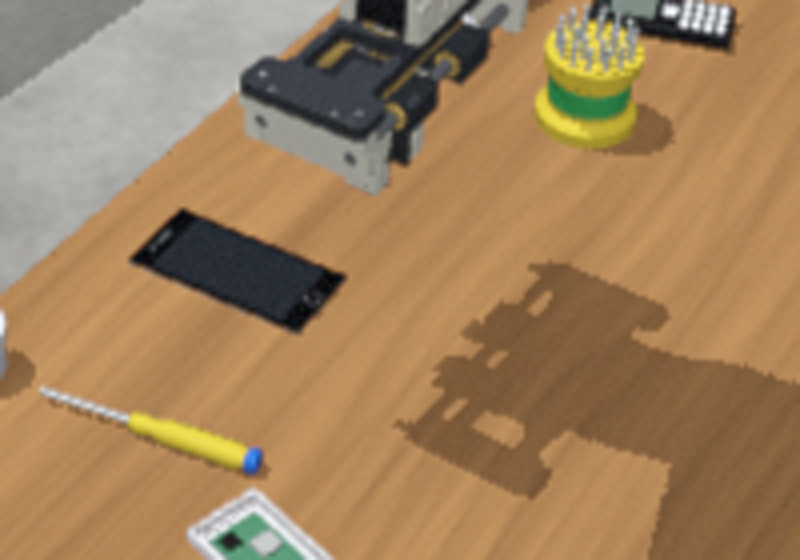

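The picture shows the gripper hovering with the display untouched. The move was refused because every row needs a claw value, so I'll send it again with one.

{"method": "play_rows", "body": {"increments": [{"linear":[-0.003,0.04,0.006],"rotation":[0,0.1,0.35],"claw":0.77},{"linear":[-0.003,0.08,0.006],"rotation":[0,0.1,0.35],"claw":0.77},{"linear":[-0.003,0.105,0.006],"rotation":[0,0.1,0.35],"claw":0.77},{"linear":[-0.003,0.118,0.006],"rotation":[0,0.1,0.35],"claw":0.77},{"linear":[-0.003,0.118,0.006],"rotation":[0,0.1,0.35],"claw":0.77}]}}

```text
t: 3.02
eef_pos: [0.4292, -0.0752, 0.0009]
ee_rot: [-1.57, 0.01, -0.001]
force: [0.4, 0.9, -0.3]
width: 0.0203
```

Run:
```python
from h import *
inc((435,-77,1.5,0),(445,-77,1.5,0))
p,d=eyes.grab_frame("side");crop(p,250,150,450,290,4,"pics/e2.png")
```

```text
lin [ 0.0058 -0.0007 -0.0018] rot [-0.03 -0.08 -0.57]
lin [ 0.0157 -0.0008 -0.0018] rot [-0.03 -0.08 -0.57]
t 3.025 pos [429.2 -75.2   0.9] rpy [-8.997e+01  5.700e-01 -8.000e-02] F [ 0.4   0.89 -0.26] w 20.3
```

View pics/e2.png

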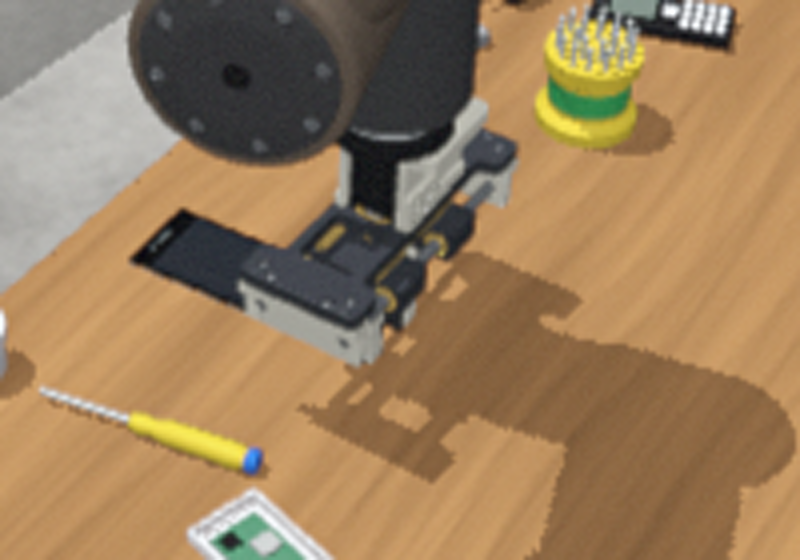

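Run:
```python
from h import *
inc((435,-77,1.5,0),(461,-77,1.5,0),(553,-77,1.5,0))
```

```text
lin [ 0.0055 -0.0005 -0.0019] rot [-0.05 -0.09 -0.52]
lin [ 0.0315 -0.0008 -0.0018] rot [-0.05 -0.09 -0.52]
lin [ 0.1235 -0.0016 -0.0017] rot [-0.05 -0.09 -0.52]
t 3.075 pos [429.5 -75.1   1. ] rpy [-89.95   0.52  -0.09] F [-0.26  0.32  0.21] w 20.4
```

{"method": "play_rows", "body": {"increments": [{"linear":[0.008,-0.0005,-0.002],"rotation":[0,0,-0.5],"claw":0.77},{"linear":[0.016,-0.0006,-0.002],"rotation":[0,0,-0.5],"claw":0.77},{"linear":[0.024,-0.0006,-0.002],"rotation":[0,0,-0.5],"claw":0.77},{"linear":[0.03,-0.0007,-0.002],"rotation":[0,0,-0.5],"claw":0.77},{"linear":[0.035,-0.0007,-0.002],"rotation":[0,0,-0.5],"claw":0.77}]}}

```text
t: 3.7
eef_pos: [0.4648, -0.0772, 0.0013]
ee_rot: [-1.57, 0.001, -0.002]
force: [-1.1, 0.8, 1.0]
width: 0.0203
```

Run:
```python
from h import *
p,d=eyes.grab_frame("top");print(display("top",p,.0035,(.54,-.074)));crop(p,250,130,400,260,5,"pics/f.png")
p,d=eyes.grab_frame("side");print(display("side",p,.0035,(.56,-.074)));crop(p,250,150,450,290,4,"pics/f2.png")
inc((553,-77,1.5,0))
```

```text
(array([541.5, -76.4, -87. , 132.1, 131.3]), np.float64(0.8), array([[-65.4, -65.5],
       [ 66.7,  65.7]]))
(array([ 535.2, -115.3,   43.7,  155. ,  131.4]), np.float64(21.7), array([[-63.2, -59.4],
       [ 91.9,  72. ]]))
lin [ 0.088  -0.0002  0.0003] rot [-0.05 -0.09 -0.02]
t 3.8 pos [465.  -77.2   1.3] rpy [-8.995e+01  2.000e-02 -9.000e-02] F [-0.37 -0.29 -0.03] w 20.2
```

View pics/f.png

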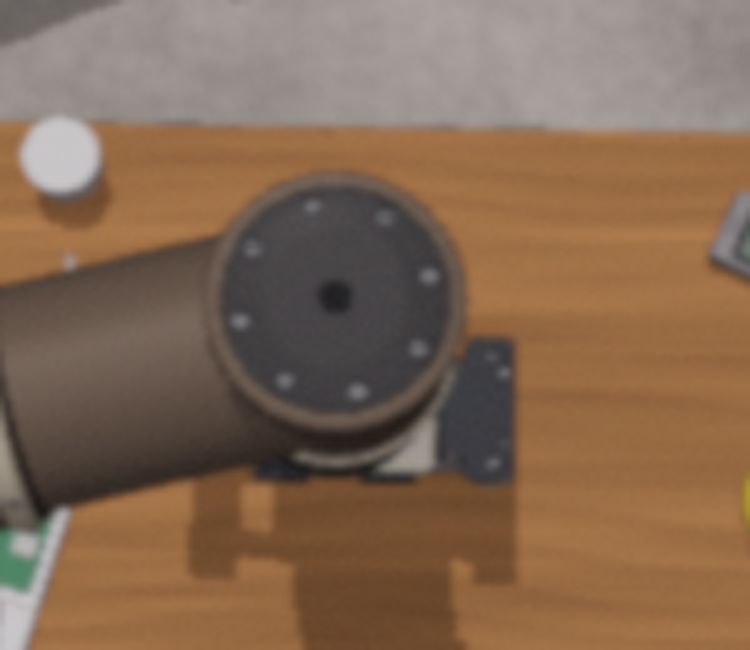

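View pics/f2.png

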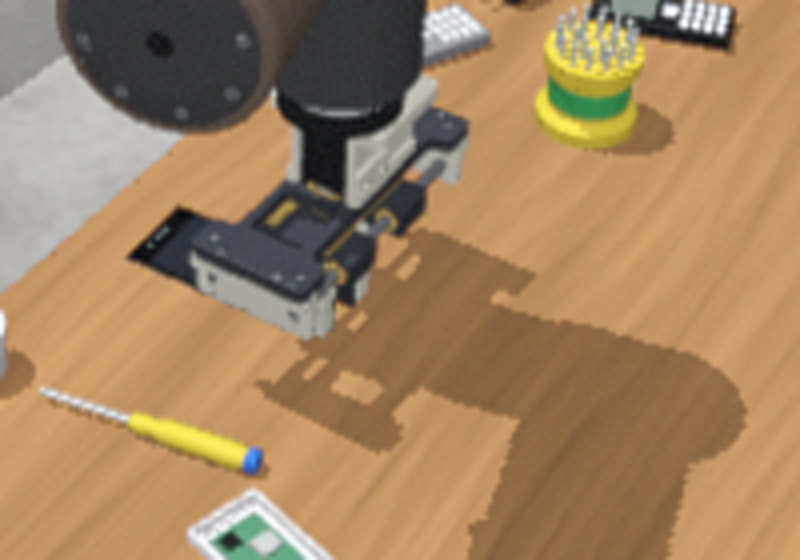

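{"method": "play_rows", "body": {"increments": [{"linear":[0.01,0,0],"rotation":[0,0,0],"claw":0.77},{"linear":[0.022,0,0],"rotation":[0,0,0],"claw":0.77},{"linear":[0.034,0,0],"rotation":[0,0,0],"claw":0.77},{"linear":[0.044,0,0],"rotation":[0,0,0],"claw":0.77},{"linear":[0.05,0,0],"rotation":[0,0,0],"claw":0.77}]}}

```text
t: 4.42
eef_pos: [0.5156, -0.0773, 0.0012]
ee_rot: [-1.57, 0.001, -0.002]
force: [-1.8, 0.1, 2.2]
width: 0.0198
```

Run:
```python
from h import *
p,d=eyes.grab_frame("side");crop(p,230,130,430,270,4,"pics/g2.png")
inc((550,-77,1.5,0))
```

```text
lin [ 0.0339 -0.0003  0.0003] rot [-0.04 -0.09 -0.01]
t 4.475 pos [516.1 -77.2   1.2] rpy [-8.996e+01  1.000e-02 -9.000e-02] F [ 0.97 -1.1   1.96] w 20.2
```

View pics/g2.png

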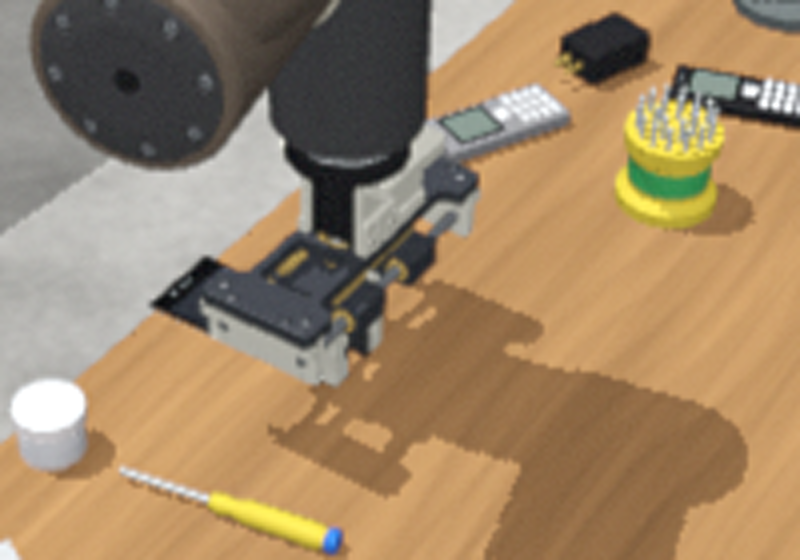

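Run:
```python
from h import *
print(ray("side",np.array([[150,305],[208,257]])/4+[230,130]-.4,.0035)*1000)
```

```text
[[ 650.30397903  -48.05310714    3.5       ]
 [ 649.15887253 -110.12182602    3.5       ]]
```

{"method": "play_rows", "body": {"increments": [{"linear":[0.009,0,0],"rotation":[0,0,0],"claw":0.77},{"linear":[0.018,0,0],"rotation":[0,0,0],"claw":0.77},{"linear":[0.025,0,0],"rotation":[0,0,0],"claw":0.77},{"linear":[0.03,0,0],"rotation":[0,0,0],"claw":0.77},{"linear":[0.032,0,0],"rotation":[0,0,0],"claw":0.77}]}}

```text
t: 5.1
eef_pos: [0.5482, -0.0773, 0.0011]
ee_rot: [-1.57, 0.001, -0.002]
force: [-1.1, 0.5, 1.9]
width: 0.0202
```

Run:
```python
from h import *
p,d=eyes.grab_frame("side");crop(p,230,130,430,270,4,"pics/g3.png")
inc((550,-77,1.5,0))
```

```text
lin [ 0.0017 -0.0003  0.0003] rot [-0.04 -0.09 -0.02]
t 5.15 pos [548.3 -77.3   1.2] rpy [-8.996e+01  2.000e-02 -9.000e-02] F [-1.52  0.18  1.68] w 20.4
```

View pics/g3.png

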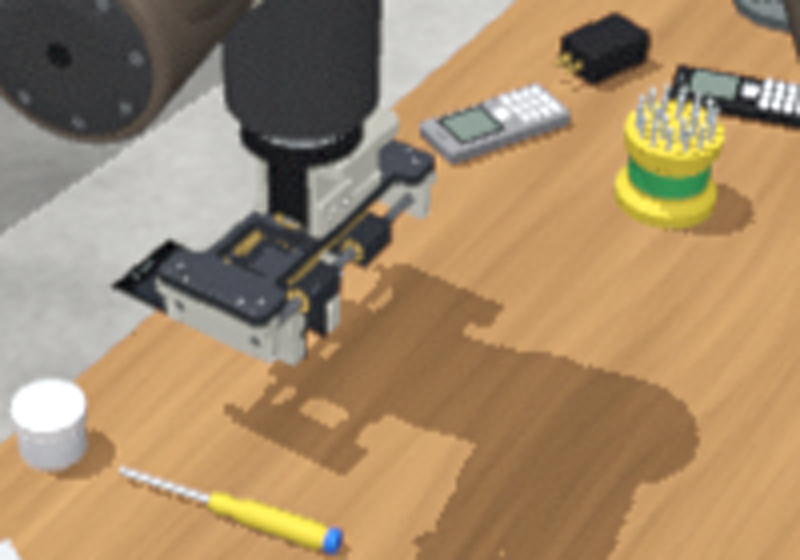

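{"method": "play_rows", "body": {"increments": [{"linear":[-0.015,-0.005,0],"rotation":[0,0,0],"claw":0.77},{"linear":[-0.035,-0.05,0],"rotation":[0,0,0],"claw":0.77},{"linear":[-0.085,-0.1,0],"rotation":[0,0,0],"claw":0.77},{"linear":[-0.13,-0.1,0],"rotation":[0,0,0],"claw":0.77},{"linear":[-0.13,-0.1,0],"rotation":[0,0,0],"claw":0.77}]}}

```text
t: 5.78
eef_pos: [0.4143, -0.0775, 0.1021]
ee_rot: [-1.569, -0.001, -0.002]
force: [1.0, 0.0, 0.5]
width: 0.0204
```

Run:
```python
from h import *
p,d=eyes.grab_frame("top");print(display("top",p,.0035,(.62,-.074)));crop(p,250,110,400,240,5,"pics/i.png")
P=cloud("top",d)
e=[P[:,u][(np.abs(P[:,u,2])<.012)&(d[:,u]>0)][0] for u in list(range(275,297,3))+list(range(345,385,4))];print(np.round(np.array(e)[:,0]*1000,1))
inc((550,-77,1.5,0))
# subpixel table edge
g=cv2.cvtColor(p,cv2.COLOR_BGR2HSV)[...,1].astype(np.float32)
for y in(-.02,.0,.02,-.14,-.17,-.2,-.25):
    x=np.arange(.63,.665,.0005);uv=proj("top",np.c_[x,np.full(len(x),y),0*x]).astype(np.float32)
    v=cv2.remap(g,uv[None,:,0],uv[None,:,1],1)[0];print(y,x[np.abs(np.gradient(cv2.blur(v,(1,5)).ravel())).argmax()],end="; ")
```

```text
(array([ 6.250e+02, -7.940e+01,  4.000e-01,  1.144e+02,  5.500e+01]), np.float64(0.8), array([[-57.9, -26.8],
       [ 56.5,  28.2]]))
[646.1 646.7 647.1 646.4 646.5 647.4 647.7 647.8 646.4 645.7 646.2 646.5
 646.5 646.9 647.8 647.3 646.8 647.8]
lin [0.1332 0.101  0.0002] rot [-0.09 -0.06  0.12]
t 5.825 pos [416.6 -77.3 102.2] rpy [-8.991e+01 -1.200e-01 -6.000e-02] F [1.23 0.44 0.49] w 20.0
-0.02 0.648499999999998; 0.0 0.648499999999998; 0.02 0.647999999999998; -0.14 0.6469999999999981; -0.17 0.6474999999999981; -0.2 0.647999999999998; -0.25 0.648499999999998;
```

View pics/i.png

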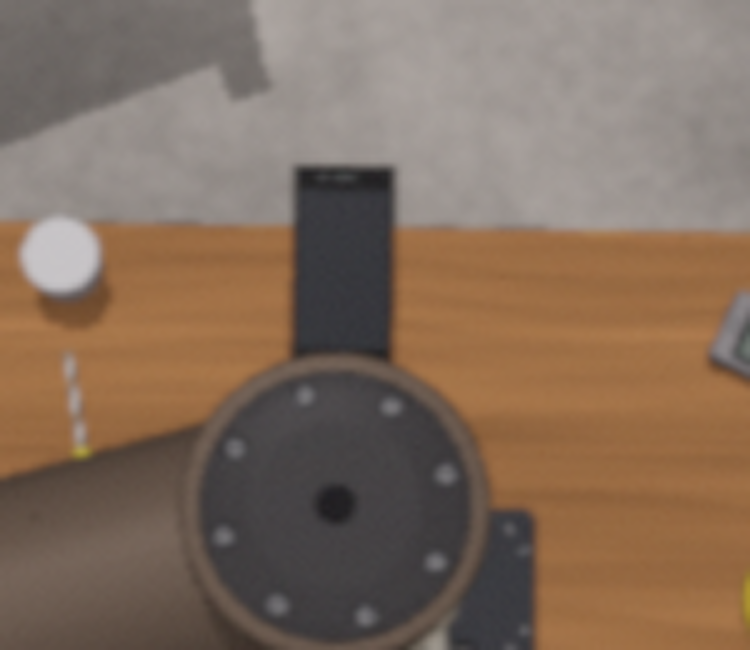

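Run:
```python
from h import *
print(ray("top",np.array([[296,167],[394,167],[293,350],[391,350],[345,359]])/5+[250,110]-.4,.0035)*1000)
print(ray("side",np.array([[112,286],[168,240]])/4+[230,130]-.4,.0035)*1000)
```

```text
[[ 683.99832041  -50.10754485    3.5       ]
 [ 684.86894979 -109.61780443    3.5       ]
 [ 570.76681507  -50.3152538     3.5       ]
 [ 571.62476143 -108.98522735    3.5       ]
 [ 565.73669411  -81.52293826    3.5       ]]
[[ 683.5197113   -48.95354911    3.5       ]
 [ 683.19911385 -109.27849774    3.5       ]]
```

{"method": "play_rows", "body": {"increments": [{"linear":[0.05,0.03,-0.001],"rotation":[0,0,0],"claw":0.77},{"linear":[0.09,0.06,-0.002],"rotation":[0,0,0],"claw":0.77},{"linear":[0.113,0.085,-0.002],"rotation":[0,0,0],"claw":0.77},{"linear":[0.115,0.0995,-0.002],"rotation":[0,0,0],"claw":0.77},{"linear":[0.115,0.1007,-0.002],"rotation":[0,0,0],"claw":0.77}]}}

```text
t: 6.45
eef_pos: [0.5313, -0.0794, 0.0008]
ee_rot: [-1.57, -0.001, -0.001]
force: [-0.4, -0.9, -0.0]
width: 0.0202
```

Run:
```python
from h import *
inc((554.5,-79,1.3,0))
```

```text
lin [ 0.0232 -0.0005  0.0004] rot [-0.07 -0.06  0.03]
t 6.45 pos [531.3 -79.4   0.8] rpy [-8.993e+01 -3.000e-02 -6.000e-02] F [-0.39 -0.87 -0.05] w 20.2
```

{"method": "play_rows", "body": {"increments": [{"linear":[0.008,-0.0005,0],"rotation":[0,0,0],"claw":0.77},{"linear":[0.015,-0.0005,0],"rotation":[0,0,0],"claw":0.77},{"linear":[0.02,-0.0005,0],"rotation":[0,0,0],"claw":0.77},{"linear":[0.0235,-0.0005,0],"rotation":[0,0,0],"claw":0.77},{"linear":[0.0235,-0.0005,0],"rotation":[0,0,0],"claw":0.77}]}}

```text
t: 7.08
eef_pos: [0.5551, -0.0794, 0.0014]
ee_rot: [-1.57, -0.001, -0.001]
force: [-0.6, -0.7, 0.7]
width: 0.0203
```

{"method": "play_rows", "body": {"increments": [{"linear":[-0.015,-0.005,0],"rotation":[0,0,0],"claw":0.4},{"linear":[-0.035,-0.04,0],"rotation":[0,0,0],"claw":0.0},{"linear":[-0.07,-0.08,0],"rotation":[0,0,0],"claw":0},{"linear":[-0.12,-0.08,0],"rotation":[0,0,0],"claw":0},{"linear":[-0.135,-0.08,0],"rotation":[0,0,0],"claw":0}]}}

```text
t: 7.7
eef_pos: [0.4163, -0.0797, 0.0816]
ee_rot: [-1.569, -0.001, -0.002]
force: [0.3, 0.7, -0.4]
width: 0.0646
```

Run:
```python
from h import *
p,d=eyes.grab_frame("top");crop(p,280,120,380,200,8,"pics/j.png")
p,d=eyes.grab_frame("side");crop(p,240,150,360,240,6.5,"pics/j2.png")
inc((666,-79.5,60,0))
```

```text
lin [2.481e-01 2.200e-02 2.000e-04] rot [-0.1  -0.05  0.09]
t 7.8 pos [417.9 -79.5  81.7] rpy [-8.99e+01 -9.00e-02 -5.00e-02] F [0.46 0.12 0.9 ] w 72.1
```

View pics/j.png

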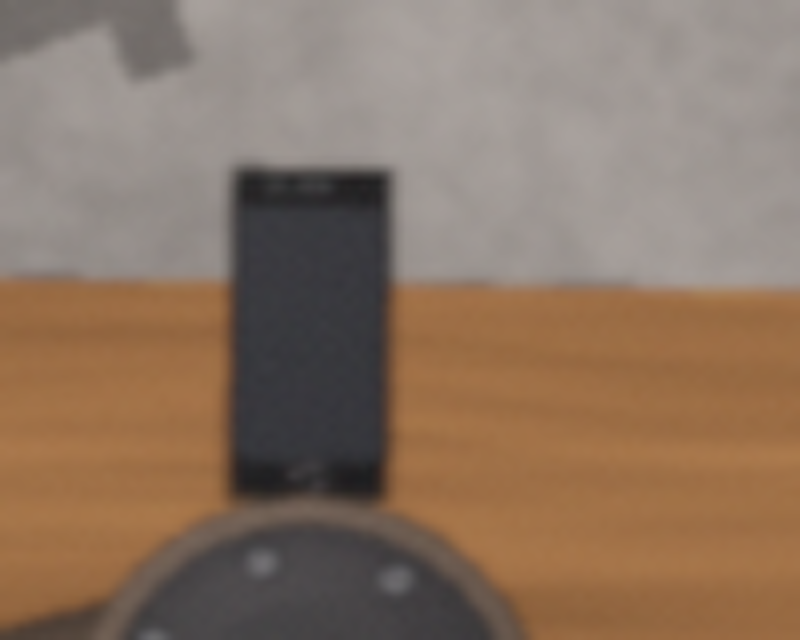

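View pics/j2.png

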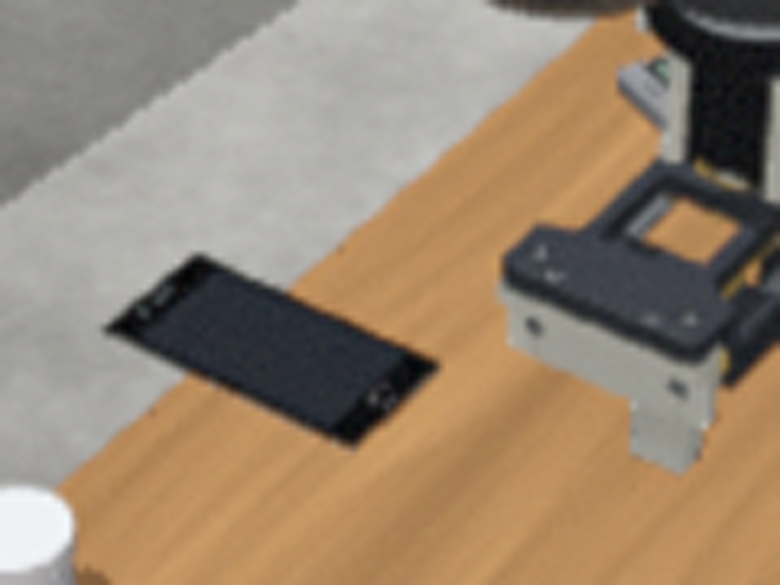

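Run:
```python
from h import *
W=ray("side",np.array([[105,329],[198,253],[439,367],[355,448]])/6.5+[240,150]-.4,.0035)*1000
print(W.round(1),W.mean(0))
W=ray("top",np.array([[235,168],[392,170],[231,497],[384,497]])/8+[280,120]-.4,.0035)*1000
print(W.round(1),W.mean(0))
inc((668,-79.5,60,0))
```

```text
[[ 690.   -49.     3.5]
 [ 689.7 -110.6    3.5]
 [ 562.3 -107.6    3.5]
 [ 561.6  -48.3    3.5]] [625.89960372 -78.9000113    3.5       ]
[[ 691.5  -50.5    3.5]
 [ 691.6 -110.2    3.5]
 [ 564.3  -51.3    3.5]
 [ 565.1 -108.5    3.5]] [628.15433311 -80.09276187   3.5       ]
lin [2.501e-01 2.200e-02 2.000e-04] rot [-0.1  -0.05  0.09]
t 7.8 pos [417.9 -79.5  81.7] rpy [-8.99e+01 -9.00e-02 -5.00e-02] F [0.46 0.12 0.9 ] w 72.1
```

{"method": "play_rows", "body": {"increments": [{"linear":[0.055,0,0],"rotation":[0,0,0],"claw":0},{"linear":[0.11,0,0],"rotation":[0,0,0],"claw":0},{"linear":[0.17,0,0],"rotation":[0,0,0],"claw":0},{"linear":[0.225,0.01,0],"rotation":[0,0,0],"claw":0},{"linear":[0.247,0.02,0],"rotation":[0,0,0],"claw":0}]}}

```text
t: 8.43
eef_pos: [0.6682, -0.0799, 0.0603]
ee_rot: [-1.57, -0.002, -0.001]
force: [-1.7, 0.0, -0.3]
width: 0.0879
```

{"method": "play_rows", "body": {"increments": [{"linear":[0,0,0],"rotation":[0,0,0],"claw":0},{"linear":[0,0,0],"rotation":[0,0,0],"claw":0}]}}

```text
t: 8.68
eef_pos: [0.6677, -0.08, 0.0596]
ee_rot: [-1.57, -0.0, -0.001]
force: [-0.7, -0.4, 0.3]
width: 0.0878
```

Run:
```python
from h import *
inc((665.5,-79.5,-14,0))
```

```text
lin [-0.0022  0.0736  0.0005] rot [-0.06 -0.06  0.01]
t 8.675 pos [667.7 -80.   59.6] rpy [-8.994e+01 -1.000e-02 -6.000e-02] F [-0.69 -0.43  0.3 ] w 87.8
```

{"method": "play_rows", "body": {"increments": [{"linear":[-0.0015,0.03,0.0005],"rotation":[0,0,0],"claw":0},{"linear":[-0.002,0.055,0.0005],"rotation":[0,0,0],"claw":0},{"linear":[-0.002,0.07,0.0005],"rotation":[0,0,0],"claw":0},{"linear":[-0.002,0.0735,0.0005],"rotation":[0,0,0],"claw":0},{"linear":[-0.002,0.0735,0.0005],"rotation":[0,0,0],"claw":0}]}}

```text
t: 9.3
eef_pos: [0.666, -0.0794, -0.0131]
ee_rot: [-1.57, -0.001, -0.001]
force: [-0.3, 0.6, 1.2]
width: 0.0874
```

Run:
```python
from h import *
p,d=eyes.grab_frame("side");crop(p,220,130,360,240,5.5,"pics/k2.png")
inc((665.5,-79.5,-14,0))
```

```text
lin [-0.0008  0.0011 -0.0001] rot [-0.06 -0.04  0.09]
t 9.35 pos [666.3 -79.4 -12.9] rpy [-8.994e+01 -9.000e-02 -4.000e-02] F [-0.02  0.38  0.88] w 87.6
```

View pics/k2.png

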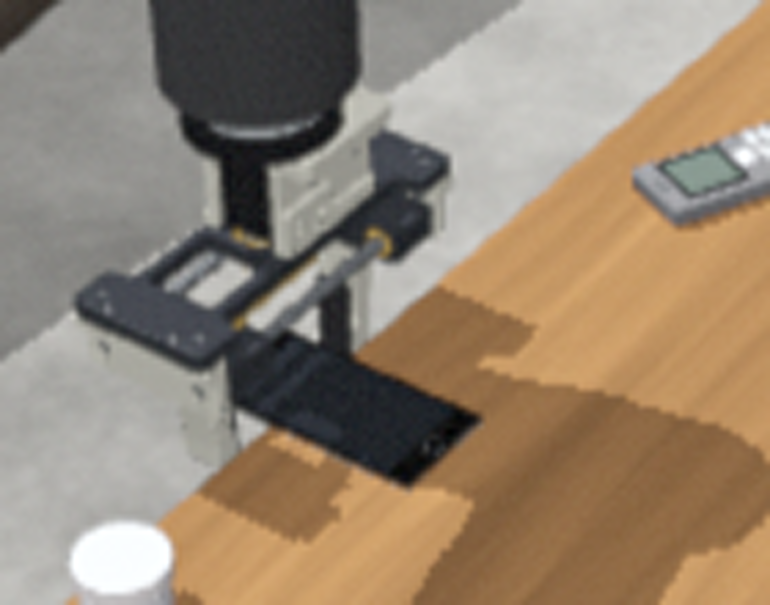

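{"method": "play_rows", "body": {"increments": [{"linear":[0,0.0025,0],"rotation":[0,0,0],"claw":0.1},{"linear":[0,0.0025,0],"rotation":[0,0,0],"claw":0.2},{"linear":[0,0.0025,0],"rotation":[0,0,0],"claw":0.3},{"linear":[0,0.0025,0],"rotation":[0,0,0],"claw":0.5},{"linear":[0,0.0025,0],"rotation":[0,0,0],"claw":0.5}], "newtons": 25}}

```text
t: 9.98
eef_pos: [0.6664, -0.0794, -0.0152]
ee_rot: [-1.57, -0.002, -0.001]
force: [0.5, -0.6, 1.7]
width: 0.0611
```

{"method": "play_rows", "body": {"increments": [{"linear":[0,0,0],"rotation":[0,0,0],"claw":0.5},{"linear":[0,0,0],"rotation":[0,0,0],"claw":0.5},{"linear":[0,0,0],"rotation":[0,0,0],"claw":0.5}], "newtons": 30}}

```text
t: 10.35
eef_pos: [0.6664, -0.0794, -0.0152]
ee_rot: [-1.57, -0.002, -0.001]
force: [-0.4, -0.2, 0.9]
width: 0.061
```

{"method": "play_rows", "body": {"increments": [{"linear":[0,-0.006,0],"rotation":[0,0,0],"claw":0.5},{"linear":[0,-0.015,0],"rotation":[0,0,0],"claw":0.5},{"linear":[0,-0.025,0],"rotation":[0,0,0],"claw":0.5},{"linear":[0,-0.04,0],"rotation":[0,0,0],"claw":0.5},{"linear":[0,-0.045,0],"rotation":[0,0,0],"claw":0.5}], "newtons": 30}}

```text
t: 10.98
eef_pos: [0.6672, -0.0793, 0.0317]
ee_rot: [-1.57, -0.004, -0.0]
force: [-0.4, -0.3, -0.2]
width: 0.0613
```

Run:
```python
from h import *
p,d=eyes.grab_frame("side");crop(p,220,110,360,220,5.5,"pics/l2.png")
inc((665.5,-79.5,-14,0))
```

```text
lin [-0.0019  0.0457 -0.0002] rot [-0.07 -0.03  0.25]
t 11.025 pos [667.2 -79.4  31.8] rpy [-8.993e+01 -2.500e-01 -3.000e-02] F [-0.6  -0.19  0.43] w 60.9
```

View pics/l2.png

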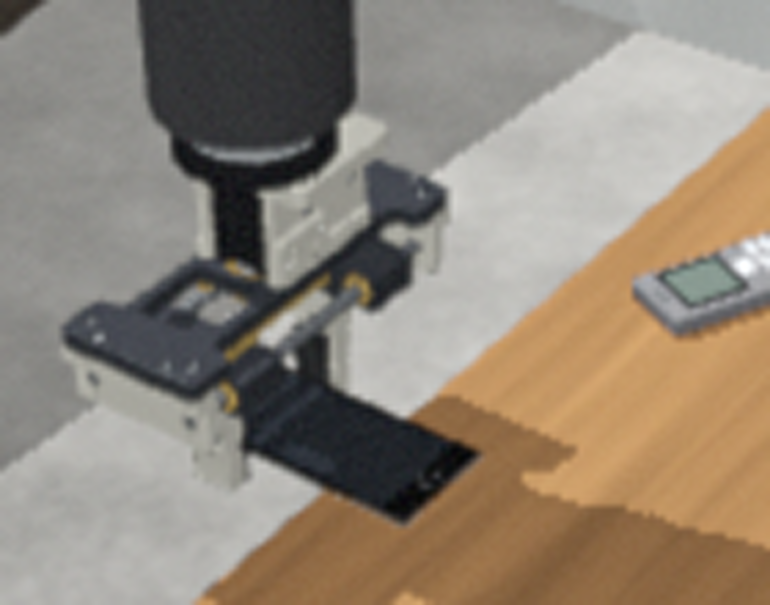

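Run:
```python
from h import *
p,d=eyes.grab_frame("side");P=cloud("side",d)
m=(P[...,0]>.55)&(P[...,0]<.66)&(P[...,1]>-.105)&(P[...,1]<-.05)&(P[...,2]>.03)&(P[...,2]<.07)
Q=P[m];print(len(Q));A=np.c_[Q-Q.mean(0)];c=np.linalg.lstsq(np.c_[A[:,:2],np.ones(len(A))],Q[:,2],rcond=None)[0];print(c,Q.mean(0),"x range",Q[:,0].min(),Q[:,0].max(), Q[:,1].min(),Q[:,1].max())
```

```text
514
[ 0.00901359 -0.00709172  0.05017822] [ 0.61038698 -0.07685808  0.05017822] x range 0.5622564364026184 0.6599964266895647 -0.1048281579544293 -0.05009686458116743
```

{"method": "play_rows", "body": {"increments": [{"linear":[0,-0.015,0.005],"rotation":[0,0,0],"claw":0.5},{"linear":[0,-0.04,0.015],"rotation":[0,1,0],"claw":0.5},{"linear":[0,-0.07,0.035],"rotation":[0,3,0],"claw":0.5},{"linear":[-0.005,-0.095,0.06],"rotation":[0,5,0],"claw":0.5},{"linear":[-0.01,-0.11,0.09],"rotation":[0,7,0],"claw":0.5}]}}

```text
t: 11.7
eef_pos: [0.6569, 0.0114, 0.1433]
ee_rot: [-1.569, -0.005, -0.124]
force: [0.3, 0.6, -0.8]
width: 0.0612
```

Run:
```python
from h import *
inc((603.7,281.7,130,-26.8))
```

```text
lin [-0.0864  0.0134  0.2616] rot [-0.18 19.68  0.28]
t 11.7 pos [656.9  11.4 143.3] rpy [-89.87  -0.3   -7.12] F [ 0.26  0.58 -0.81] w 61.2
```

{"method": "play_rows", "body": {"increments": [{"linear":[-0.012,0,0.035],"rotation":[0,2,0],"claw":0.5},{"linear":[-0.025,0,0.075],"rotation":[0,5,0],"claw":0.5},{"linear":[-0.04,0,0.12],"rotation":[0,8,0],"claw":0.5},{"linear":[-0.053,0,0.16],"rotation":[0,11.5,0],"claw":0.5},{"linear":[-0.066,0,0.2],"rotation":[0,15,0],"claw":0.5}]}}

```text
t: 12.32
eef_pos: [0.6157, 0.2196, 0.1442]
ee_rot: [-1.567, -0.005, -0.388]
force: [0.2, -0.5, 0.6]
width: 0.061
```

{"method": "play_rows", "body": {"increments": [{"linear":[0,0,0],"rotation":[0,0,0],"claw":0.5}]}}

```text
t: 12.45
eef_pos: [0.615, 0.2226, 0.1447]
ee_rot: [-1.567, -0.005, -0.385]
force: [0.4, -0.4, -0.2]
width: 0.0612
```

Run:
```python
from h import *
inc((603.7,281.7,110,-26.8))
```

```text
lin [-0.0329  0.0347  0.0503] rot [-0.25  4.73  0.28]
t 12.45 pos [615.  222.6 144.7] rpy [-89.76  -0.29 -22.07] F [ 0.37 -0.38 -0.18] w 61.2
```

{"method": "play_rows", "body": {"increments": [{"linear":[-0.008,0.005,0.012],"rotation":[0,1,0.1],"claw":0.5},{"linear":[-0.018,0.015,0.028],"rotation":[-0.1,3,0.2],"claw":0.5},{"linear":[-0.027,0.025,0.042],"rotation":[-0.2,4.2,0.3],"claw":0.5},{"linear":[-0.033,0.035,0.05],"rotation":[-0.25,4.7,0.3],"claw":0.5},{"linear":[-0.033,0.04,0.05],"rotation":[-0.25,4.7,0.3],"claw":0.5}]}}

```text
t: 13.08
eef_pos: [0.6031, 0.2814, 0.1041]
ee_rot: [-1.572, 0.001, -0.466]
force: [0.5, -0.2, -0.0]
width: 0.0612
```

{"method": "play_rows", "body": {"increments": [{"linear":[0,0,0],"rotation":[0,0,0],"claw":0.5}]}}

```text
t: 13.2
eef_pos: [0.603, 0.2807, 0.1038]
ee_rot: [-1.572, 0.001, -0.466]
force: [-0.4, -1.1, -0.6]
width: 0.0616
```

Run:
```python
from h import *
p,d=eyes.grab_frame("side");crop(p,120,170,280,360,3.2,"pics/m2.png")
P=cloud("side",d);np.save("m.npy",P)
q,dd=eyes.grab_frame("top");crop(q,110,110,250,250,4,"pics/m1.png")
inc((603.7,281.7,58,-26.8),(603.7,281.7,52.8,-26.8))
```

```text
lin [-0.      0.0465  0.0009] rot [ 0.04  0.07 -0.03]
lin [-0.      0.0517  0.0009] rot [ 0.04  0.07 -0.03]
t 13.3 pos [603.3 280.9 104.5] rpy [-9.004e+01  3.000e-02 -2.673e+01] F [-0.56  0.33 -0.95] w 61.4
```

View pics/m2.png

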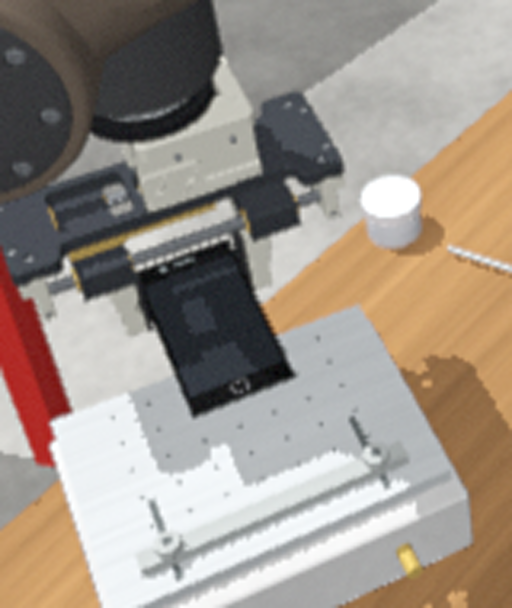

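View pics/m1.png

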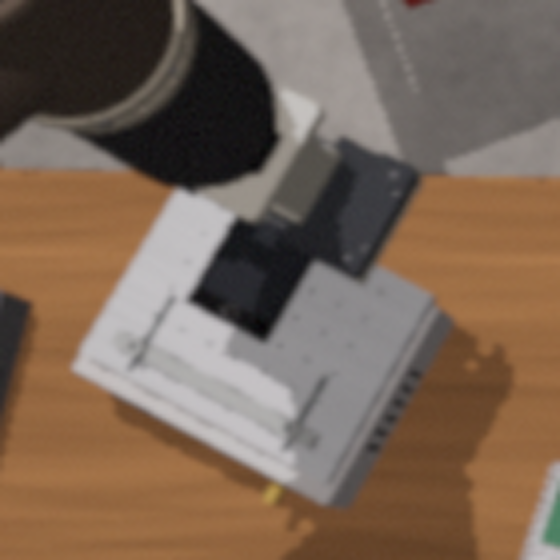

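Run:
```python
from h import *
P=np.load("m.npy");yaw=np.radians(-26.8);R=np.array([[np.cos(yaw),np.sin(yaw)],[-np.sin(yaw),np.cos(yaw)]])
L=(P[...,:2]-[.6033,.2809])@R.T;z=P[...,2]
m=(L[...,0]<-.02)&(L[...,0]>-.12)&(abs(L[...,1])<.05)&(z>.1)&(z<.145)
X=L[m];Z=z[m];print(len(Z),X[:,0].min(),X[:,1].min(),X[:,1].max())
c=np.linalg.lstsq(np.c_[X,np.ones(len(Z))],Z,rcond=None)[0];print(c, c[2]+c[0]*np.array([-.1,-.04,0]))
```

```text
1133 -0.10461269029143154 -0.032018574094857526 0.03016572398505816
[ 0.00887493 -0.00463701  0.12323953] [0.12235203 0.12288453 0.12323953]
```

{"method": "play_rows", "body": {"increments": [{"linear":[0,0.012,0.001],"rotation":[0,0,0],"claw":0.5},{"linear":[0,0.027,0.001],"rotation":[0,0,0],"claw":0.5},{"linear":[0,0.039,0.001],"rotation":[0,0,0],"claw":0.5},{"linear":[0,0.046,0.001],"rotation":[0,0,0],"claw":0.5},{"linear":[0,0.048,0.001],"rotation":[0,0,0],"claw":0.5}]}}

```text
t: 13.92
eef_pos: [0.6035, 0.2816, 0.0556]
ee_rot: [-1.573, 0.001, -0.466]
force: [0.3, 0.2, -0.7]
width: 0.0612
```

Run:
```python
from h import *
inc((603.7,281.7,54,-26.8),(603.7,281.7,52.8,-26.8))
```

```text
lin [0.0001 0.0016 0.0002] rot [ 0.11  0.08 -0.06]
lin [0.0001 0.0028 0.0002] rot [ 0.11  0.08 -0.06]
t 13.925 pos [603.5 281.6  55.6] rpy [-9.011e+01  6.000e-02 -2.672e+01] F [ 0.35  0.16 -0.72] w 61.2
```

{"method": "play_rows", "body": {"increments": [{"linear":[0,0.0008,0],"rotation":[0.1,0,0],"claw":0.5},{"linear":[0,0.0015,0],"rotation":[0.1,0,0],"claw":0.5},{"linear":[0,0.002,0],"rotation":[0.1,0,0],"claw":0.5},{"linear":[0,0.0023,0],"rotation":[0.1,0,0],"claw":0.5},{"linear":[0,0.0023,0],"rotation":[0.1,0,0],"claw":0.5}]}}

```text
t: 14.55
eef_pos: [0.6036, 0.2816, 0.0534]
ee_rot: [-1.571, 0.001, -0.466]
force: [-0.4, 0.6, -1.0]
width: 0.0611
```

Run:
```python
from h import *
inc((603.7,281.7,52.8,-26.8))
p,d=eyes.grab_frame("side");crop(p,130,190,270,350,4,"pics/n2.png");np.savez("n.npz",p=p,d=d)
P=cloud("side",d);yaw=np.radians(-26.8);R=np.array([[np.cos(yaw),np.sin(yaw)],[-np.sin(yaw),np.cos(yaw)]])
L=(P[...,:2]-[.6035,.2816])@R.T;z=P[...,2]
m=(L[...,0]<-.02)&(L[...,0]>-.1)&(abs(L[...,1])<.027)&(z>.06)&(z<.085)
X=L[m];Z=z[m];c=np.linalg.lstsq(np.c_[X,np.ones(len(Z))],Z,rcond=None)[0];print(len(Z),c, c[2]+c[0]*np.array([-.1,-.04,0]))
```

```text
lin [0.0001 0.0006 0.0002] rot [-0.01  0.08 -0.05]
t 14.55 pos [603.6 281.6  53.4] rpy [-8.999e+01  5.000e-02 -2.672e+01] F [-0.36  0.59 -1.04] w 61.1
886 [3.75420204e-03 5.24538890e-05 7.24604427e-02] [0.07208502 0.07231027 0.07246044]
```

View pics/n2.png

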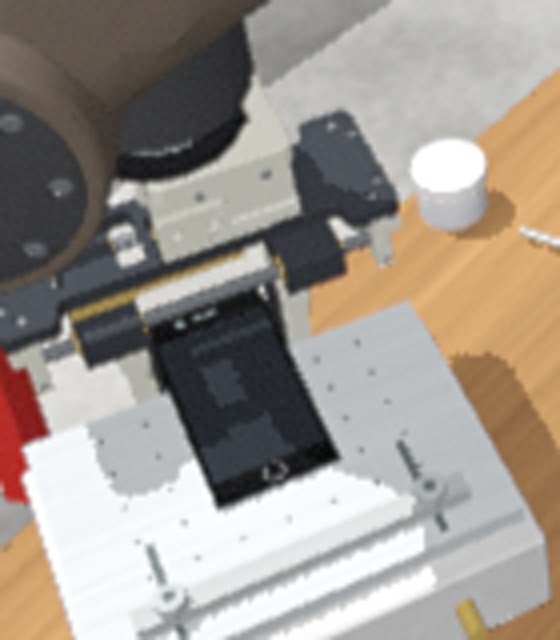

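{"method": "play_rows", "body": {"increments": [{"linear":[0,0.0004,0],"rotation":[0,0,0],"claw":0.5},{"linear":[0,0.0009,0],"rotation":[0,0,0],"claw":0.5},{"linear":[0,0.0009,0],"rotation":[0,0,0],"claw":0.5}]}}

```text
t: 14.98
eef_pos: [0.6036, 0.2816, 0.0527]
ee_rot: [-1.571, 0.001, -0.466]
force: [-1.3, -0.6, 1.7]
width: 0.0609
```

{"method": "play_rows", "body": {"increments": [{"linear":[0,0,0],"rotation":[0,0,0],"claw":0.28},{"linear":[0,0,0],"rotation":[0,0,0],"claw":0.22},{"linear":[0,0,0],"rotation":[0,0,0],"claw":0.1},{"linear":[0,0,0],"rotation":[0,0,0],"claw":0.0},{"linear":[0,0,0],"rotation":[0,0,0],"claw":0.0}]}}

```text
t: 15.6
eef_pos: [0.6036, 0.2816, 0.0526]
ee_rot: [-1.571, 0.001, -0.466]
force: [0.2, -0.3, 1.0]
width: 0.0869
```

Run:
```python
from h import *
inc((603.7,281.7,52.8,-26.8))
p,d=eyes.grab_frame("side");crop(p,130,190,270,350,4,"pics/o2.png")
P=cloud("side",d);yaw=np.radians(-26.8);R=np.array([[np.cos(yaw),np.sin(yaw)],[-np.sin(yaw),np.cos(yaw)]])
L=(P[...,:2]-[.6035,.2816])@R.T;z=P[...,2]
m=(L[...,0]<-.02)&(L[...,0]>-.1)&(abs(L[...,1])<.027)&(z>.06)&(z<.085)
X=L[m];Z=z[m];c=np.linalg.lstsq(np.c_[X,np.ones(len(Z))],Z,rcond=None)[0];print(len(Z),c, c[2]+c[0]*np.array([-.1,-.04,0]))
```

```text
lin [ 0.0001 -0.0002  0.0001] rot [-0.01  0.08 -0.05]
t 15.6 pos [603.6 281.6  52.6] rpy [-8.999e+01  5.000e-02 -2.672e+01] F [ 0.18 -0.3   1.04] w 86.9
888 [ 0.00080491 -0.00246573  0.07187607] [0.07179558 0.07184388 0.07187607]
```

View pics/o2.png

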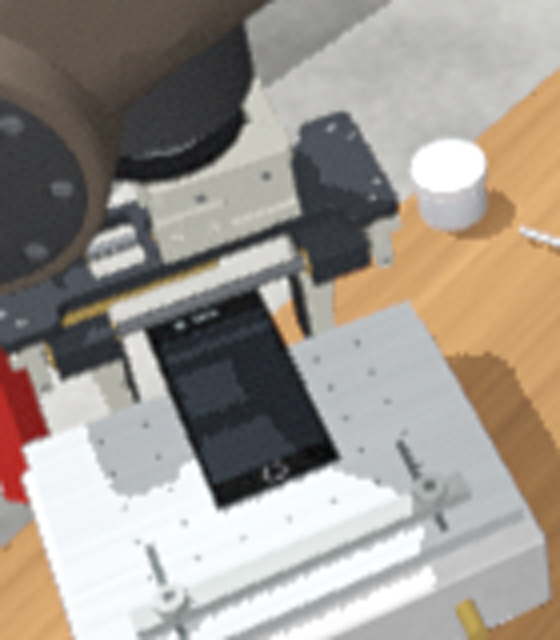

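{"method": "play_rows", "body": {"increments": [{"linear":[0,-0.012,0],"rotation":[0,0,0],"claw":0},{"linear":[0,-0.03,0],"rotation":[0,0,0],"claw":0},{"linear":[0.01,-0.045,0],"rotation":[0,0,0],"claw":0},{"linear":[0.035,-0.045,0],"rotation":[0,0,0],"claw":0.4},{"linear":[0.05,-0.045,0],"rotation":[0,0,0],"claw":0.77}]}}

```text
t: 16.27
eef_pos: [0.6498, 0.2587, 0.0989]
ee_rot: [-1.569, -0.0, -0.467]
force: [0.1, -0.2, -0.2]
width: 0.0731
```

{"method": "play_rows", "body": {"increments": [{"linear":[0,0,0],"rotation":[0,0,0],"claw":0.77},{"linear":[0,0,0],"rotation":[0,0,0],"claw":0.77},{"linear":[0,0,0],"rotation":[0,0,0],"claw":0.77}]}}

```text
t: 16.65
eef_pos: [0.6493, 0.2589, 0.0989]
ee_rot: [-1.569, 0.0, -0.466]
force: [0.1, -1.2, 0.2]
width: 0.0429
```

Run:
```python
from h import *
n=np.array([np.cos(np.radians(-26.8)),np.sin(np.radians(-26.8))])
q=np.array([603.6,281.6])
a=q+n*48;inc((*a,66.5,-26.8))
p,d=eyes.grab_frame("side");crop(p,130,190,270,350,4,"pics/q2.png")
q_,d=eyes.grab_frame("top");crop(q_,110,110,250,250,4,"pics/q1.png")
```

```text
lin [-0.0031  0.0324 -0.0004] rot [-0.08  0.07 -0.01]
t 16.65 pos [649.3 258.9  98.9] rpy [-8.992e+01  1.000e-02 -2.673e+01] F [ 0.11 -1.18  0.22] w 42.9
```

View pics/q2.png

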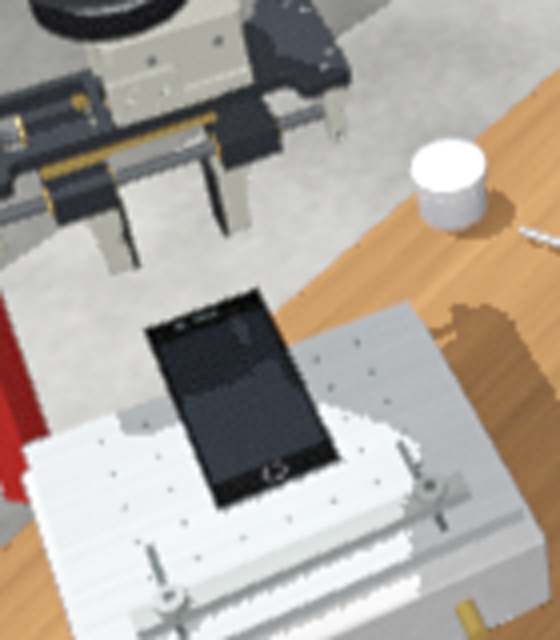

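View pics/q1.png

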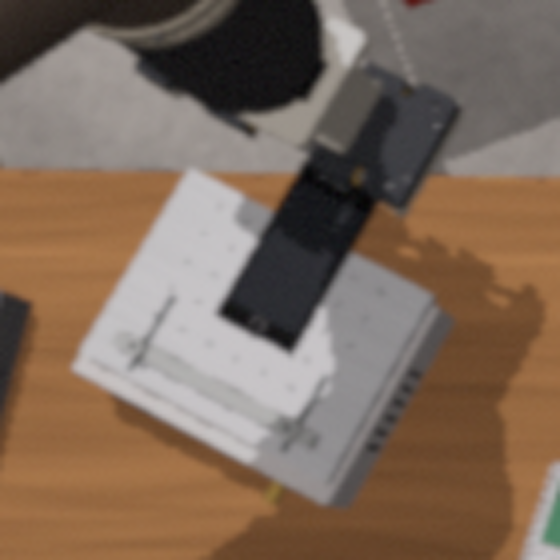

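Run:
```python
from h import *
W=ray("side",np.array([[147,328],[260,289],[340,460],[219,507]])/4+[130,190]-.4,.0715)[:,:2]*1000
b=np.array([587.6,289.9]);a=np.radians(153.25);x=np.array([np.cos(a),np.sin(a)]);y=np.array([-x[1],x[0]])
print(W.round(1)); print(np.c_[(W-b)@x,(W-b)@y].round(1))
for i,j in((3,0),(2,1)): v=W[j]-W[i];print(np.degrees(np.arctan2(v[1],v[0])))
```

```text
[[638.9 295.2]
 [610.3 242.6]
 [497.6 300.6]
 [525.8 353. ]]
[[-43.4 -27.8]
 [-41.6  32.1]
 [ 85.2  30.9]
 [ 83.6 -28.6]]
-27.09414532695711
-27.27123499772927
```

{"method": "play_rows", "body": {"increments": [{"linear":[-0.001,0.01,0],"rotation":[0,0,0],"claw":0.77},{"linear":[-0.002,0.022,0],"rotation":[0,0,0],"claw":0.77},{"linear":[-0.003,0.03,0],"rotation":[0,0,0],"claw":0.77},{"linear":[-0.003,0.032,0],"rotation":[0,0,0],"claw":0.77},{"linear":[-0.003,0.032,0],"rotation":[0,0,0],"claw":0.77}]}}

```text
t: 17.38
eef_pos: [0.6467, 0.2603, 0.0667]
ee_rot: [-1.57, 0.0, -0.466]
force: [0.1, -0.2, -0.2]
width: 0.0207
```

{"method": "play_rows", "body": {"increments": [{"linear":[-0.01,0,0],"rotation":[0,0,0],"claw":0.77},{"linear":[-0.018,0,0],"rotation":[0,0,0],"claw":0.77},{"linear":[-0.026,0,0],"rotation":[0,0,0],"claw":0.77},{"linear":[-0.034,0,0],"rotation":[0,0,0],"claw":0.77},{"linear":[-0.04,0,0],"rotation":[0,0,0],"claw":0.77}]}}

```text
t: 18.0
eef_pos: [0.6106, 0.2787, 0.067]
ee_rot: [-1.569, -0.0, -0.466]
force: [-0.2, 0.5, -0.5]
width: 0.0197
```

Run:
```python
from h import *
p,d=eyes.grab_frame("side");crop(p,130,190,270,350,4,"pics/r2.png")
s=readout.get_state();b=np.array([587.6,289.9]);a=np.radians(153.25);x=np.array([np.cos(a),np.sin(a)]);y=np.array([-x[1],x[0]])
w=s["eef_pos"][:2]*1000-b;print("bed xy",w@x,w@y,s["eef_pos"],s["force"],np.degrees(s["ee_rot"]))
```

```text
bed xy -25.034019643939345 -0.33241678355011434 [0.61010447 0.27892907 0.06698498] [-0.62257512 -0.85037186  0.88741201] [-8.99197309e+01  7.85144704e-03 -2.66789698e+01]
```

View pics/r2.png

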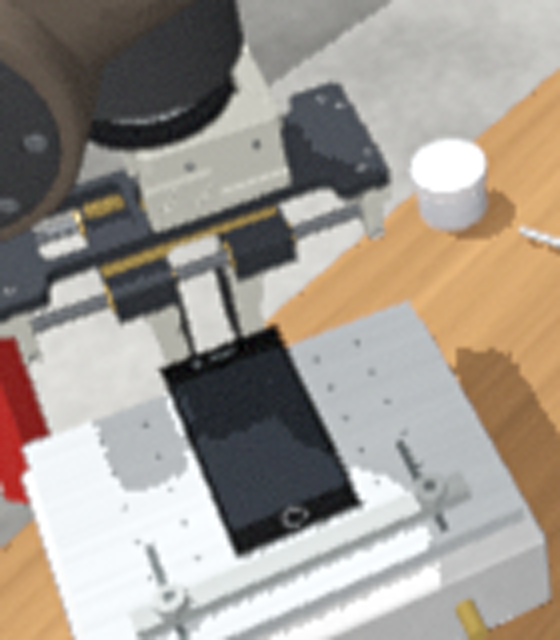

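{"method": "play_rows", "body": {"increments": [{"linear":[-0.004,0,0],"rotation":[0,0,0],"claw":0.77},{"linear":[-0.006,0,0],"rotation":[0,0,0],"claw":0.77},{"linear":[-0.008,0,0],"rotation":[0,0,0],"claw":0.77},{"linear":[-0.009,0,0],"rotation":[0,0,0],"claw":0.77},{"linear":[-0.009,0,0],"rotation":[0,0,0],"claw":0.77}]}}

```text
t: 18.68
eef_pos: [0.6025, 0.2828, 0.0671]
ee_rot: [-1.569, -0.0, -0.466]
force: [2.3, -2.7, -0.6]
width: 0.02
```

{"method": "play_rows", "body": {"increments": [{"linear":[-0.001,0,0],"rotation":[0,0,0],"claw":0.77},{"linear":[-0.0015,0,0],"rotation":[0,0,0],"claw":0.77},{"linear":[-0.0015,0,0],"rotation":[0,0,0],"claw":0.77}]}}

```text
t: 19.05
eef_pos: [0.6024, 0.283, 0.0676]
ee_rot: [-1.569, -0.002, -0.466]
force: [5.8, -4.4, -0.6]
width: 0.0201
```

```bash
cat >> h.py <<'E'
def bed():
    s=readout.get_state();b=np.array([587.6,289.9]);a=np.radians(153.25);x=np.array([np.cos(a),np.sin(a)]);y=np.array([-x[1],x[0]])
    w=s["eef_pos"][:2]*1000-b;print("t",s["t"],"bed xyz",w@x,w@y,s["eef_pos"][2],"F",s["force"][:2]@x,s["force"],np.degrees(s["ee_rot"]))
E
python3 - <<'E'
from h import *
bed()
p,d=eyes.grab_frame("side");crop(p,150,250,260,350,7,"pics/s2.png")
E
```

```text
t 19.05 bed xyz -16.35079752331092 -0.5326768037670119 0.0675969908085272 F -7.132618063234168 [ 5.75121954 -4.43658526 -0.59161645] [-89.87055698  -0.12222621 -26.68230335]
```

View pics/s2.png

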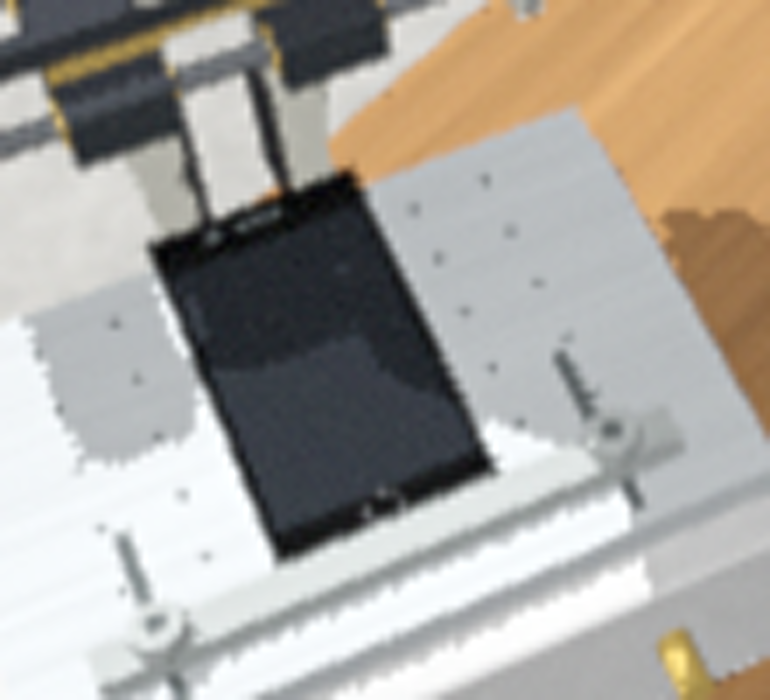

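{"method": "play_rows", "body": {"increments": [{"linear":[0.005,0,0],"rotation":[0,0,0],"claw":0.77},{"linear":[0.02,0,0],"rotation":[0,0,0],"claw":0.77},{"linear":[0.04,-0.03,0],"rotation":[0,0,0],"claw":0.77},{"linear":[0.04,-0.08,0],"rotation":[0,0,0],"claw":0.77},{"linear":[0.04,-0.13,0],"rotation":[0,0,0],"claw":0.77}]}}

```text
t: 19.73
eef_pos: [0.6382, 0.2642, 0.1984]
ee_rot: [-1.57, -0.001, -0.466]
force: [1.8, 0.6, -0.3]
width: 0.0202
```

{"method": "play_rows", "body": {"increments": [{"linear":[0.01,-0.03,-0.06],"rotation":[0,0,0],"claw":0.77},{"linear":[0.02,-0.05,-0.12],"rotation":[0,0,0],"claw":0.77},{"linear":[0.02,-0.05,-0.18],"rotation":[0,0,0],"claw":0.77},{"linear":[0.02,-0.05,-0.24],"rotation":[0,0,0],"claw":0.77},{"linear":[0.02,-0.05,-0.24],"rotation":[0,0,0],"claw":0.77}]}}

```text
t: 20.35
eef_pos: [0.5465, 0.0376, 0.2492]
ee_rot: [-1.569, -0.001, -0.47]
force: [1.0, -0.3, 0.4]
width: 0.0202
```

Run:
```python
from h import *
bed()
p,d=eyes.grab_frame("side");crop(p,150,250,260,350,7,"pics/t2.png");np.savez("t_side.npz",p=p,d=d)
q,d=eyes.grab_frame("top");crop(q,120,145,230,245,6,"pics/t1.png");np.savez("t_top.npz",p=q,d=d)
```

```text
t 20.35 bed xyz -76.92007540994639 243.8182221311309 0.249169608009799 F -1.034267820476003 [ 0.99470426 -0.32441316  0.36716976] [-8.98824828e+01 -7.86068285e-02 -2.69052424e+01]
```

View pics/t2.png

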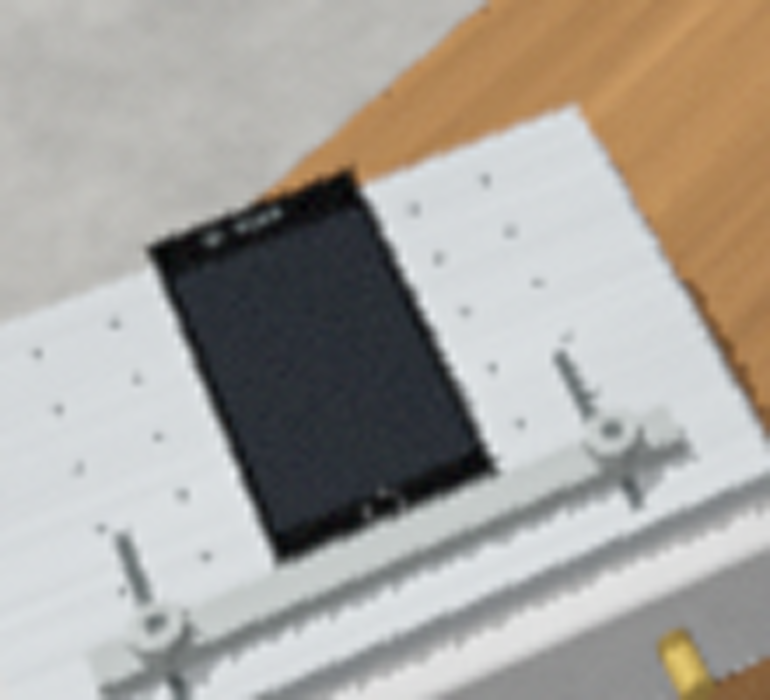

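View pics/t1.png

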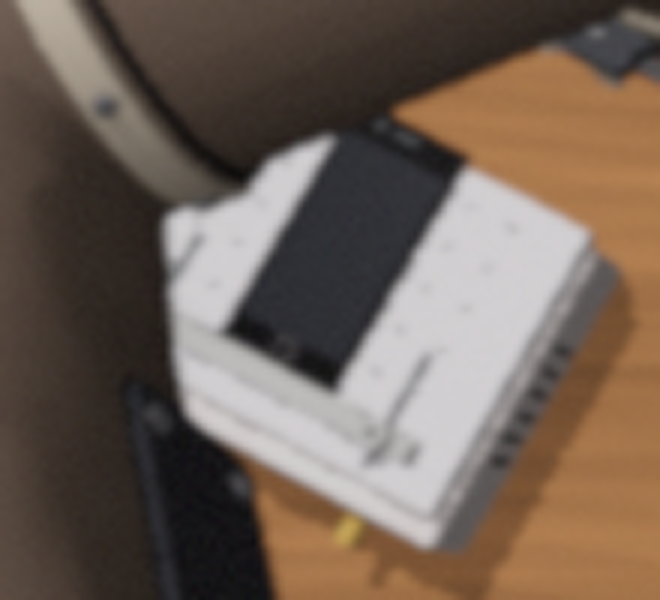

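Run:
```python
from h import *
b=np.array([587.6,289.9]);a=np.radians(153.25);x=np.array([np.cos(a),np.sin(a)]);y=np.array([-x[1],x[0]])
def rep(n,px,z):
    W=ray(n,px-.4,z)[:,:2]*1000;print(n,np.c_[(W-b)@x,(W-b)@y].round(1).tolist())
    return W
W=rep("side",np.array([[149,249],[354,168],[495,469],[279,562]])/7+[150,250],.0715)
for i,j in((3,0),(2,1)): v=W[j]-W[i];print(np.degrees(np.arctan2(v[1],v[0])))
W=rep("top",np.array([[467,158],[335,389],[230,332]])/6+[120,145],.0715)
v=W[0]-W[1];print(np.degrees(np.arctan2(v[1],v[0])))
# long-side edge fits, bed frame, by max gradient
for n in("side","top"):
    g=cv2.GaussianBlur(np.load(f"t_{n}.npz")["p"].max(2).astype(np.float32),(0,0),.6)
    def fit(lo,hi,base,along,z):
        pts=[]
        for s in np.linspace(lo,hi,50):
            t=np.arange(-7,7.01,.25)
            XY=np.array([[ (s,base+k) if along=="x" else (base+k,s)] for k in t])[:,0]
            Wd=(b+XY[:,:1]*x+XY[:,1:]*y)/1000
            uv=proj(n,np.c_[Wd,np.full(len(Wd),z)]).astype(np.float32)
            v=cv2.remap(g,uv[None,:,0],uv[None,:,1],1)[0];k=np.abs(np.gradient(v)).argmax();pts.append((s,base+t[k]))
        pts=np.array(pts);l=cv2.fitLine(pts.astype(np.float32),cv2.DIST_HUBER,0,.1,.01).ravel()
        return np.degrees(np.arctan(l[1]/l[0])).round(2),(l[3]+l[1]/l[0]*((lo+hi)/2-l[2])).round(2)
    print(n,"side+",fit(10,100,32.5,"x",.0715),"side-",fit(10,100,-29.5,"x",.0715),"end b",fit(-22,25,121,"y",.0715),"end a",fit(-22,25,-7,"y",.0715),"bar",fit(-55,-35,122,"y",.076),fit(40,55,122,"y",.076),"bed edge",fit(40,90,0,"y",.068))
```

```text
side [[-3.3, -29.7], [-4.3, 31.9], [117.0, 30.8], [117.4, -29.3]]
-26.57779157518879
-27.256280767846796
top [[-3.9, 30.5], [119.1, 31.4], [118.7, -25.5]]
-26.35507144110783
side side+ (np.float32(0.07), np.float32(31.47)) side- (np.float32(0.06), np.float32(-30.01)) end b (np.float32(-0.17), np.float32(118.17)) end a (np.float32(0.78), np.float32(-4.95)) bar (np.float32(-0.25), np.float32(122.48)) (np.float32(3.41), np.float32(122.53)) bed edge (np.float32(0.06), np.float32(0.56))
top side+ (np.float32(-0.28), np.float32(31.39)) side- (np.float32(0.3), np.float32(-29.21)) end b (np.float32(1.63), np.float32(120.99)) end a (np.float32(4.55), np.float32(-5.44)) bar (np.float32(-26.17), np.float32(123.48)) (np.float32(4.06), np.float32(120.18)) bed edge (np.float32(-0.11), np.float32(-0.46))
```

Run:
```python
from h import *
a=np.load("b_side.npz")["p"];p,d=eyes.grab_frame("side");cv2.imwrite("pics/z.png",p)
print(readout.get_state()["t"])
for nm,(x0,y0,x1,y1) in dict(housing=(296,270,348,316),driver=(256,244,320,270),jar=(230,223,255,250),phb=(332,147,374,170),chg=(368,133,394,152),stand=(384,150,412,188)).items():
    print(nm,cv2.absdiff(a,p)[y0:y1,x0:x1].mean().round(1))
```

```text
20.5
housing 12.6
driver 10.2
jar 6.1
phb 5.7
chg 4.4
stand 5.4
```

View pics/z.png

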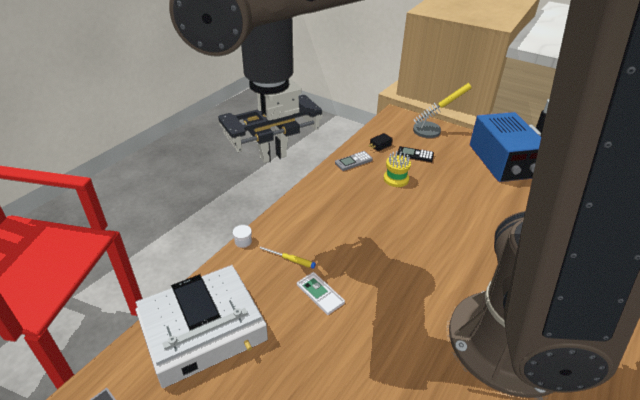

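The final view shows the display on the bed against the stop bar, around (195,300). The other objects are where they started, and the gripper hangs clear near (270,120).

```bash
python3 -c "
from station import job
print(job.job_done())"
```

```text
the job is handed in; nothing more can be done
None
```

The display is lying face up on the separator bed with its end against the stop bar. I handed the job in at about 20.5 s of the 67 s allowed.

- **Slide and lift:** I pushed the display by its near end until about 43 mm (a third of its length) stuck out over the table's far edge. I then gripped its long sides there with 30 N and lifted it, tilted by only about 0.5°.
- **Placing:** I laid it on the bed with the gripped end hanging over the front edge and opened the gripper. The depth reading showed it resting level. I then pushed it by its end with both fingers until the force rose to about 7 N at the stop, and moved the arm well clear.

**Last checks:**
- **Squareness:** Both cameras put the long sides within about 0.3° of square to the bed.
- **Overhang:** The front overhang measured 5–5.5 mm against the expected 6 mm.
- **Stop contact, not seen directly:** The side camera could not see the contact because the bar hides it. The top view put the end about 1 mm from the bar's nominal face, which is within the calibration error. The end-edge angle fits in the top view were noisy and disagreed by 1.6–4.6°. For contact I relied on the force rise and the long-side angles.
- **Other objects:** The side view showed the other things on the table where they started. The larger pixel differences, at the housing and the driver, look like the arm's shadow.

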